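# Set the photometer's aperture disc to the third click

## Task

Take the small red knob and turn the photometer's aperture disc anticlockwise (seen from above) all the way back until you feel it firmly against its home stop, easing it on without forcing it, then turn it clockwise until it sits in the third click from the stop. Let go of the knob, press the green button fully down to take a reading, and leave the sample cups standing where they are.

Things in the scene. Friction and masses are not known exactly. Their poses are not given: they have to be found in the camera images.
- photometer: Cream bench photometer, fixed, 200 mm (its x) by 300 mm (its y), flat deck 70 mm above the bench. Origin: centre of its underside, on the bench; z up; its front with the dark display faces its own -x. The black read head on the deck overhangs the disc's rim at +x: it reaches to 34 mm from the disc's axis, is 70 mm wide and 62 mm above the deck.
- disc: Level aluminium aperture disc, 150 mm across, top face 92 mm above the bench; five dark holes, low hub (28 mm across, 8 mm high). Origin: on its upright axis at deck height, 30 mm to +y of the photometer's origin. From the home stop clockwise: four clicks, then a free zone without clicks to the far stop, where the disc is parked at the start. Clicks are unevenly spaced (22 to 44 degrees), to be found by feel; whole travel about 200 degrees.
- knob_mid (a point): Centre, half-way up, of the upright red finger knob: 16 mm across, 36 mm tall, foot 4 mm above the disc's top face, 60 mm from the disc's axis. It spins freely about its own upright axis, so a gripper can hold it while the disc turns without turning along. It travels round the disc's -x half: parked near +y at the start; at home it lies 5 to 15 degrees past the -y direction from the axis.
- detent (a point): Point on the disc's axis at its top face. How the clicks feel: leaving a click takes 3 to 5 N at the knob (turned slowly; up to 10 N when over 20 mm/s), falling to nothing half-way to the next; from there the disc pulls itself on (negative resistance) into the next click, where the resistance comes back at once as that click is passed. Let go outside the free ends, the disc springs by itself into the nearest rest and centres there.
- home_stop: Home stop hidden under the disc, fixed; origin on the disc's axis at deck height, axes as the photometer's (its pose does not tell where the disc stops). The last 8 to 14 degrees before it turn freely; then the knob meets a firm stop. Feel it with a push of 3 to 12 N at the knob, held for a moment; over 18 N on the stop is too much, and a rigid arm passes that within 3 mm.
- read_button (a joint): Travel of the green read button, m: 0 up, 0.006 fully down; it springs back, 5 N when fully down.
- read_button_top (a point): Centre of the top face of the green read button (26 mm across), on the deck near the photometer's front -y corner; it is pressed straight down.
- cup_red_mid (a point): Centre, half-way up, of the loose lidded sample cup with red contents and white lid, 60 mm across, 56 mm tall, standing on the bench beside the photometer; a bystander.
- cup_yellow_mid (a point): Centre, half-way up, of the loose lidded sample cup with yellow contents and white lid, 60 mm across, 56 mm tall, standing on the bench beside the photometer; a bystander.
- cup_blue_mid (a point): Centre, half-way up, of the loose lidded sample cup with blue contents and white lid, 60 mm across, 56 mm tall, standing on the bench beside the photometer; a bystander.
There are look-alikes about, which are no part of the job. What is shaped like the part that bears cup_red_mid but black is not meant.

How it is judged:
On the way, in this order (a step that is already met when the one before it is completed fails the run):
1. the disc is turned back and held lightly against its home stop (over 2 N) (contact force between disc and home_stop above 2 N), for 0.2 s.
2. the disc sits in the third click from home (y of knob_mid in the frame of photometer between 0.0476 and 0.0546 m and x of knob_mid in the frame of photometer below -0.03 m), for 0.2 s.
3. the read button is pressed down with the disc in the third click (all of step 2 and value of joint read_button above 0.0045 m), for 0.05 s.
At the end, for the whole second after the job is handed in: The disc rests in the third click from home (knob within 3.5 mm of that place along the photometer's y, about 4 degrees of turn), the read button has sprung back up, and the three cups stand upright (all of step 2 and value of joint read_button below 0.0015 m and angle between each of cup_red_mid, cup_yellow_mid, cup_blue_mid's own z axis and vertical below 0.15 rad); the robot touches nothing.
It fails at once if the disc is forced against the home stop (over 18 N on the stop) (contact force between disc and home_stop above 18 N).
It fails at once if the red cup is moved by more than 15 mm (distance of cup_red_mid from where it was at the start of the episode above 0.015 m).
It fails at once if the yellow cup is moved by more than 15 mm (distance of cup_yellow_mid from where it was at the start of the episode above 0.015 m).
It fails at once if the blue cup is moved by more than 15 mm (distance of cup_blue_mid from where it was at the start of the episode above 0.015 m).
It also fails if it takes over 72 s, if anything falls off the work surface, if the arm or the gripper's body presses on something with over 40 N, if the wrist force passes 120 N, or if a joint passes its speed limit or range.

## Robot

A 7-joint arm with a two-finger parallel gripper is mounted at the origin on the work surface. World frame = base frame: x ahead of the robot, y to its left, z up, the work surface at z = 0. Lengths are in m, angles in rad, forces in N, time in s.
With the tool pointing down it reaches from about 0.4 to 0.85 m from the base axis. Payload 4.5 kg.
Tool frame: the origin (TCP) lies midway between the tips of the shut fingers; the grasp point (between the pads) lies 19 mm behind it; z points along the fingers, y is the direction in which the jaws open and shut (so a half turn about z gives the same grasp; the last joint's range is limited). The gripper opens to 88 mm and grips with 3 to 60 N. Pads are 18 mm wide; open, the fingers measure 123 mm over their backs; the gripper's body (75 mm by 187 mm) begins 45 mm behind the grasp point.
Start: joints at [-1.27, 0.689, -0.195, 1.565, 0.157, 0.902, -0.215], TCP at [0.165, 0.603, 0.239] pointing down, gripper open.
Joint ranges: [-3.01, 3.01], [-0.46, 2.08], [-1.47, 1.51], [0.13, 2.56], [-1, 4.14], [0.04, 2.09], [-2.66, 2.66]. Speed limits (rad/s): [2.57, 2.57, 3.14, 3.14, 3.14, 3.14, 3.14].

## Interface

Orientations are given as a unit quaternion [x, y, z, w].
In Python, from plant import get_state, snapshot, finish_job, regions_of gives the robot as it stands.
- The arm moves only by the tool send_rows, never from a script. Its argument "series" is a list of rows, each an object of numbers: "grip": the opening, from 0 (shut) to 1 (fully open); "dx", "dy", "dz": the shift along the tool's x, y, z in mm; "turn": the turn about the tool's z in rad. A call has 1 to 20 rows; each row shifts and turns the commanded pose from where the row before left it, along the tool's axes as they then stand; what a row does not reach is not made up. A row lasts 1/10 s, in which the tool goes at most 50 mm and 8.59 degrees, less where a joint would pass 70% of its speed; a pose out of reach is approached as far as the arm can. A call is refused whole if a number of a shift passes 50 or a number of a turn 0.15, either way. A call with a gripper value outside its range is refused whole. The fingers move at their own pace and stop on an object; "force" is the grip in N (left out, the last holds). Time passes only in rows, so rows that do not move let the fingers close. It gives the time, the measured TCP pose, the force and the opening at its end, in the units of the state.
- get_state(): the state, without advancing time (a new reading comes with each control period).
- snapshot(name): name is "scene" or "top" or "wrist"; returns a dict with "img" (400x640x3 uint8, red, green, blue), "depth" (400x640 float32, m along the optical axis (not along the pixel's ray), 0 where there is no reading), "fov_y" (degrees; the focal length in pixels is half the picture's height over the tangent of half this angle, whatever the lens; pixels are square), "cx", "cy" (the principal point, pixels), "R" (3x3) and "t" (3): a world point X has camera coordinates R X + t. Camera axes: x right, y down, z forward; pixel columns grow to the right and rows downward; lengths in m; the calibration is good to about 2 mm. The wrist camera is an equidistant fisheye: a pixel r from the principal point sees the ray r / f radians off the axis. A picture is of the moment at which its call begins.
- finish_job(): hands the job in, once; it reports no verdict.
Trained networks look in a picture, given as the dict that the camera call returned (one of the last four; its "shot" number tells which), for a name from the list of things; names that differ only in an ending like _2 or _b are one class to them, and where a whole thing is asked for, a point or a joint stands for the part that bears it (a point fixed in the world has none). Each returns a list of dicts, best first, with "score" (0 to 1); they miss things now and then, are a little off and sometimes report something else, mostly with a low value. They report only what shows in the picture. A call takes as long as a camera call. They do not tell look-alikes from the thing itself.
- regions_of(picture, target): "pixels" (400x640 bool, what is visible of it) and "extent" ([left, top, right, bottom] in pixels, round what is visible of it).
The state is a dict: "clock": time; "q": joint angles; "qd": joint speeds; "joint_torque": joint torques, N m; "tool_pos": TCP position; "eef_rot": TCP orientation; "contact_force": force on the tool from outside, world axes, zero at the start; "moment": the same for the moment, N m; "opening": opening from 0.0 (shut) to 1.0 (fully open).
Only numpy, scipy, OpenCV 4.12 (cv2) and the standard library are available. Lean on these libraries where they do the work, as an engineer would, in place of code of your own. Each camera call takes 0.05 s, during which the arm holds its last target.

## Working session

There is one attempt and no reset: what is moved stays moved. The work goes in short steps, Python scripts to look and compute and a tool call to move; the robot and the scene stay as the last step left them, time stands still between calls to the robot, and variables do not carry over. Pictures are saved under pics/ and viewed, and the job is handed in when it is done.

Besides the shell and the picture viewer there is one more tool, called after ">>>" as name(argument=value, ...) on one line, values as JSON. send_rows: Moves the arm, as the interface text tells. Its arguments: {"type":"object","properties":{"series":{"type":"array","items":{"type":"object","properties":{"grip":{"type":"number"},"dx":{"type":"number"},"dy":{"type":"number"},"dz":{"type":"number"},"turn":{"type":"number"}}}},"force":{"type":"number"}},"required":["series"]}

```bash
mkdir -p pics; ls
cat > h.py <<'E'
import numpy as np, cv2
from plant import *
def save(n,im): cv2.imwrite('pics/'+n+'.png',cv2.cvtColor(im,cv2.COLOR_RGB2BGR))
def f(s): return 200/np.tan(np.radians(s['fov_y'])/2)
def pix2w(s,u,v,d=None):
    F=f(s); d=s['depth'][int(v),int(u)] if d is None else d
    X=np.array([(u-s['cx'])/F*d,(v-s['cy'])/F*d,d]); return s['R'].T@(X-s['t'])
def atz(s,u,v,z):
    F=f(s); r=s['R'].T@np.array([(u-s['cx'])/F,(v-s['cy'])/F,1]); c=-s['R'].T@s['t']
    return c+r*(z-c[2])/r[2]
E
python3 - <<'E'
from h import *
st=get_state(); print(st)
for n in('scene','top'):
    s=snapshot(n); save(n+'0',s['img']); print(n,s['fov_y'],s['cx'],s['cy'],-s['R'].T@s['t'])
    for t in('knob_mid','read_button','disc','photometer','cup_red_mid','cup_yellow_mid','cup_blue_mid'):
        for r in regions_of(s,t)[:3]:
            v,u=np.nonzero(r['pixels']); print(t,round(r['score'],2),r['extent'],u.mean().round(1),v.mean().round(1),pix2w(s,u.mean(),v.mean()).round(4))
E
```

```text
pics
{'clock': 0.0, 'q': array([-1.27019964,  0.68997754, -0.19455537,  1.56634271,  0.1573151 ,
        0.90247342, -0.21509941]), 'qd': array([ 0.00058792, -0.00085775, -0.00017583, -0.00108907,  0.00167538,
        0.00236828, -0.00268082]), 'joint_torque': array([ 4.48034225e-04, -5.27566302e+01, -1.26707789e+00, -1.53426486e+01,
       -5.26687992e-02,  6.73196657e-03,  1.79823228e-04]), 'tool_pos': array([0.16464017, 0.60227728, 0.23791545]), 'eef_rot': array([ 1.32940488e-01,  9.91123611e-01, -9.00351284e-04, -6.33696016e-05]), 'contact_force': array([-0.16455599,  0.27848224,  0.47578543]), 'moment': array([ 0.00030945, -0.04655699, -0.03080538]), 'opening': 1.0037770474359944}
scene 50.58282382986414 322.44746340966685 194.976431076484 [ 1.47018214 -0.17744315  0.70343468]
knob_mid 0.43 [339.9, 179.3, 344.7, 193.9] 339.4 185.3 [0.6119 0.1365 0.1222]
read_button 0.57 [256.6, 190.1, 270.0, 197.0] 261.3 192.4 [ 0.5371 -0.0538  0.0935]
disc 0.61 [288.7, 178.8, 346.1, 215.3] 314.1 193.1 [0.6425 0.0598 0.1336]
photometer 0.81 [246.2, 179.2, 371.0, 256.4] 306.1 215.3 [0.6498 0.0357
[... 702 characters left out ...]
 347.6, 248.7] 317.2 217.3 [0.5902 0.0793 0.099 ]
disc 0.65 [396.3, 211.6, 424.9, 232.1] 410.1 221.0 [ 0.58   -0.1524  0.0545]
photometer 0.84 [264.6, 173.4, 392.3, 262.1] 329.0 216.4 [0.5924 0.0511 0.0931]
cup_red_mid 0.98 [234.0, 182.8, 258.7, 207.8] 246.5 194.0 [0.6539 0.2532 0.0574]
cup_red_mid 0.93 [183.3, 195.5, 212.1, 222.4] 194.4 208.7 [0.6195 0.3805 0.0565]
cup_red_mid 0.91 [199.3, 160.5, 223.0, 184.7] 209.3 174.6 [0.7038 0.3451 0.0574]
cup_yellow_mid 0.78 [236.3, 225.9, 258.5, 247.7] 245.5 235.6 [0.5513 0.2555 0.0551]
cup_blue_mid 0.87 [398.9, 209.8, 423.7, 233.2] 409.7 221.2 [ 0.5795 -0.1513  0.0547]
cup_blue_mid 0.28 [232.7, 225.7, 261.5, 249.8] 245.0 235.3 [0.5521 0.2569 0.0547]
```

Run:
```python
import cv2
a=cv2.imread('pics/top0.png')[140:290,160:440]; cv2.imwrite('pics/top0c.png',cv2.resize(a,None,fx=2.8,fy=2.8,interpolation=2))
a=cv2.imread('pics/scene0.png')[150:275,190:460]; cv2.imwrite('pics/scene0c.png',cv2.resize(a,None,fx=2.9,fy=2.9,interpolation=2))
```

```text
(no output)
```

View pics/top0c.png

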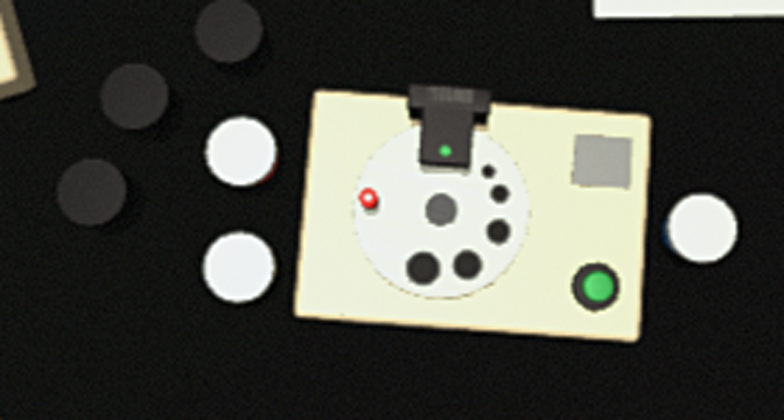

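View pics/scene0c.png

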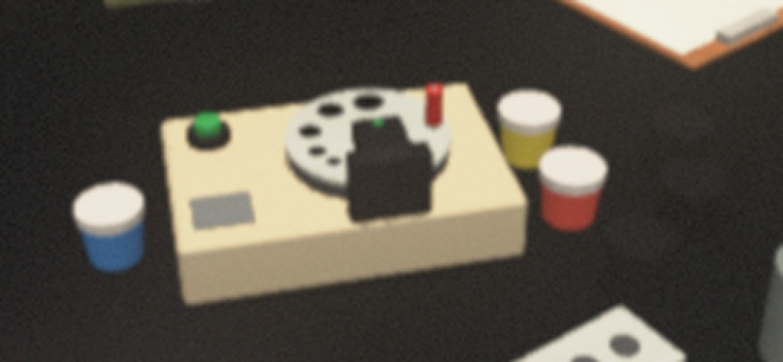

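The photometer is at crop centre with a single red knob at (368,198), top picture px (291,211), and the green button at (598,287), px (374,242). The white-lidded cups are red and yellow on the left and blue on the right. Three all-black look-alike cups stand further left and are not part of the job. Next I measure the geometry.

Run:
```python
from h import *
s=snapshot('top'); im=s['img']; d=s['depth']
P=np.zeros((400,640,3)); F=f(s)
uu,vv=np.meshgrid(np.arange(640),np.arange(400))
X=np.stack([(uu-s['cx'])/F*d,(vv-s['cy'])/F*d,d],-1)-s['t']; W=X@s['R']
z=W[...,2]
for lo,hi in((.060,.08),(.085,.099)):
    m=(z>lo)&(z<hi)&(d>0)&(W[...,0]>.45)&(W[...,0]<.72)&(abs(W[...,1]-.05)<.2); print(m.sum(),np.median(z[m]))
m=((z>.06)&(z<.16)&(d>0)&(W[...,0]>.42)&(W[...,0]<.76)&(abs(W[...,1]-.05)<.2)).astype(np.uint8)
# deck cream mask
hsv=cv2.cvtColor(im,cv2.COLOR_RGB2HSV)
c=((hsv[...,1]>25)&(hsv[...,2]>150)&(hsv[...,0]>15)&(hsv[...,0]<40)&(m>0)).astype(np.uint8)
n,l,stt,_=cv2.connectedComponentsWithStats(c); k=1+np.argmax(stt[1:,4]); 
pts=cv2.convexHull(np.argwhere(l==k)[:,::-1].astype(np.float32))[:,0]
wp=np.array([atz(s,u,v,.07)[:2] for u,v in pts]).astype(np.float32)
r=cv2.minAreaRect(wp*1000); print('rect',r)
# disc
md=((hsv[...,1]<25)&(hsv[...,2]>170)&(z>.08)&(z<.105)&(W[...,0]>.45)).astype(np.uint8)
n,l,stt,_=cv2.connectedComponentsWithStats(md); k=1+np.argmax(stt[1:,4])
pts=cv2.convexHull(np.argwhere(l==k)[:,::-1].astype(np.float32))[:,0]
wp=np.array([atz(s,u,v,.092)[:2] for u,v in pts]).astype(np.float32)
print('disc',cv2.minEnclosingCircle(wp*1000))
g=(hsv[...,0]>45)&(hsv[...,0]<85)&(hsv[...,1]>100)&(uu>350)
v,u=np.nonzero(g); print('btn',u.mean(),v.mean(),np.median(z[g]),W[g].mean(0),len(u)); print(atz(s,u.mean(),v.mean(),np.median(z[g])))
rd=((hsv[...,0]<8)|(hsv[...,0]>172))&(hsv[...,1]>100)&(z>.1)
v,u=np.nonzero(rd); print('knob',u.mean(),v.mean(),np.median(z[rd]),len(u)); print(atz(s,u.mean(),v.mean(),.128))
print(np.c_[u,v,(W[rd]*1000).round()].tolist()[:60])
for t in('cup_red_mid','cup_yellow_mid','cup_blue_mid'):
    pass
s=snapshot('scene'); im=s['img']; hsv=cv2.cvtColor(im,cv2.COLOR_RGB2HSV)
rd=((hsv[...,0]<8)|(hsv[...,0]>172))&(hsv[...,1]>100)&(abs(uu-341)<9)&(abs(vv-187)<14)
v,u=np.nonzero(rd); print('sc knob',u.mean(),v.mean(),u.min(),u.max(),v.min(),v.max()); print(atz(s,u.mean(),v.mean(),.114))
```

```text
6353 0.06977498705180135
2749 0.09187392307292007
rect ((594.3974609375, 49.42405700683594), (297.0400390625, 197.4711151123047), 84.69288635253906)
disc ((597.49560546875, 78.9703369140625), 74.5662841796875)
btn 399.3724137931035 219.35862068965517 0.08987664193534352 [ 0.59023674 -0.13005437  0.06312913] 145
[ 0.5824783  -0.11770339  0.08987664]
knob 291.4117647058824 209.41176470588235 0.13168691074423283 34
[0.60727819 0.13806855 0.128     ]
[[330.0, 182.0, 673.0, 48.0, 109.0], [258.0, 201.0, 528.0, 83.0, 990.0], [291.0, 207.0, 613.0, 139.0, 131.0], [292.0, 207.0, 612.0, 136.0, 131.0], [289.0, 208.0, 610.0, 143.0, 132.0], [290.0, 208.0, 610.0, 141.0, 129.0], [291.0, 208.0, 610.0, 139.0, 132.0], [292.0, 208.0, 610.0, 136.0, 132.0], [293.0, 208.0, 610.0, 134.0, 131.0], [289.0, 209.0, 608.0, 143.0, 131.0], [290.0, 209.0, 608.0, 141.0, 131.0], [292.0, 209.0, 608.0, 136.0, 132.0], [293.0, 209.0, 608.0, 134.0, 133.0], [288.0, 210.0, 606.0, 146.0, 132.0], [289.0, 210.0, 606.0, 143.0, 132.0], [293.0, 210.0, 528.0, 83.0, 990.0], [294.0, 210.0, 605.0, 132.0, 132.0], [288.0, 211.0, 604.0, 146.0, 130.0], [289.0, 211.0, 603.0, 143.0, 131.0], [292.0, 211.0, 603.0, 136.0, 133.0], [293.0, 211.0, 603.0, 134.0, 132.0], [294.0, 211.0, 603.0, 132.0, 135.0], [289.0, 212.0, 601.0, 143.0, 133.0], [290.0, 212.0, 601.0, 141.0, 132.0], [291.0, 212.0, 601.0, 139.0, 133.0], [292.0, 212.0, 601.0, 136.0, 133.0], [293.0, 212.0, 601.0, 134.0, 130.0], [294.0, 212.0, 601.0, 132.0, 130.0], [290.0, 213.0, 599.0, 141.0, 130.0], [291.0, 213.0, 599.0, 139.0, 133.0], [292.0, 213.0, 599.0, 137.0, 132.0], [293.0, 213.0, 599.0, 134.0, 130.0], [291.0, 214.0, 597.0, 140.0, 119.0], [292.0, 214.0, 598.0, 138.0, 116.0]]
sc knob 339.0759493670886 184.69620253164558 336 342 178 192
[0.59648306 0.14104248 0.114     ]
```

Fit: the photometer centre is (0.594,0.049), yaw −5.3°. The disc axis is (0.5974,0.0791), which agrees with origin + 30 mm along y. The knob is at (0.6055,0.1385), 60 mm from the axis. The jaws already lie roughly along the photometer's y. I'll go above the knob.

>>> send_rows(series=[{"dx":-15,"dy":-9,"grip":0.5},{"dx":-25,"dy":-15},{"dx":-30,"dy":-18},{"dx":-30,"dy":-18},{"dx":-30,"dy":-18},{"dx":-30,"dy":-18},{"dx":-30,"dy":-18},{"dx":-30,"dy":-18},{"dx":-30,"dy":-18},{"dx":-30,"dy":-18},{"dx":-30,"dy":-18},{"dx":-30,"dy":-18},{"dx":-30,"dy":-18},{"dx":-30,"dy":-18},{"dx":-30,"dy":-18},{"dx":-30,"dy":-18},{"dx":-30,"dy":-18},{"dx":-27,"dy":-18},{"dx":-20,"dy":-15},{"dx":-10,"dy":-6}], force=20)

```text
schema error: expected keys grip, dx, dy, dz, turn
```

```bash
cat >> h.py <<'E'
def axes(st=None):
    from scipy.spatial.transform import Rotation as R
    st=st or get_state(); return R.from_quat(st['eef_rot']).as_matrix()
C=np.array([.5974,.0791]); YAW=np.radians(-5.3)
def kn(deg): # knob world pos at photometer-frame angle
    a=np.radians(deg)+YAW; return C+.06*np.array([np.cos(a),np.sin(a)])
def rep():
    st=get_state(); p=st['tool_pos']; d=p[:2]-C; a=np.degrees(np.arctan2(d[1],d[0])-YAW)%360
    F=st['contact_force']; r=d/np.linalg.norm(d); t=np.array([-r[1],r[0]])
    print('t',round(st['clock'],2),'pos',p.round(4),'r',round(np.linalg.norm(d)*1000,1),'ang',round(a,1),'F',F.round(1),'Frad',(F[:2]@r).round(1),'Ftan(ccw+)',(F[:2]@t).round(1),'open',round(st['opening'],3)); return st
def to(x,y,z):
    st=get_state(); M=axes(st); print('delta tool mm',(M.T@(np.array([x,y,z])-st['tool_pos'])*1000).round(1)); print(M.round(3))
E
python3 - <<'E'
from h import *
rep(); to(.6055,.1385,.104)
s=snapshot('wrist'); save('w1',s['img'])
for r in regions_of(s,'knob_mid'): print(r['score'],r['extent'])
E
```

```text
t 0.9 pos [0.1647 0.6029 0.2387] r 679.4 ang 134.9 F [-0.8 -0.3  0.2] Frad 0.3 Ftan(ccw+) 0.8 open 1.004
delta tool mm [-547.6 -331.8  134.7]
[[-0.965  0.264 -0.   ]
 [ 0.264  0.965 -0.   ]
 [ 0.    -0.    -1.   ]]
```

View pics/w1.png

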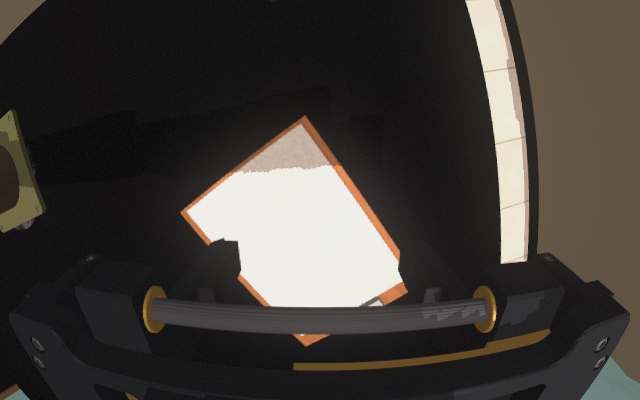

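The move was refused because every row needs all the keys. The wrist picture still shows the start view: a clipboard below and the fingers at (155,310) and (483,310). I'll resend it.

>>> send_rows(series=[{"dx":-15,"dy":-9,"dz":0,"turn":0,"grip":0.5},{"dx":-25,"dy":-15,"dz":0,"turn":0,"grip":0.5},{"dx":-30,"dy":-18,"dz":0,"turn":0,"grip":0.5},{"dx":-30,"dy":-18,"dz":0,"turn":0,"grip":0.5},{"dx":-30,"dy":-18,"dz":0,"turn":0,"grip":0.5},{"dx":-30,"dy":-18,"dz":0,"turn":0,"grip":0.5},{"dx":-30,"dy":-18,"dz":0,"turn":0,"grip":0.5},{"dx":-30,"dy":-18,"dz":0,"turn":0,"grip":0.5},{"dx":-30,"dy":-18,"dz":0,"turn":0,"grip":0.5},{"dx":-30,"dy":-18,"dz":0,"turn":0,"grip":0.5},{"dx":-30,"dy":-18,"dz":0,"turn":0,"grip":0.5},{"dx":-30,"dy":-18,"dz":0,"turn":0,"grip":0.5},{"dx":-30,"dy":-18,"dz":0,"turn":0,"grip":0.5},{"dx":-30,"dy":-18,"dz":0,"turn":0,"grip":0.5},{"dx":-30,"dy":-18,"dz":0,"turn":0,"grip":0.5},{"dx":-30,"dy":-18,"dz":0,"turn":0,"grip":0.5},{"dx":-30,"dy":-18,"dz":0,"turn":0,"grip":0.5},{"dx":-28,"dy":-18,"dz":0,"turn":0,"grip":0.5},{"dx":-20,"dy":-14,"dz":0,"turn":0,"grip":0.5},{"dx":-9,"dy":-6,"dz":0,"turn":0,"grip":0.5}], force=20)

```text
clock: 3.0
tool_pos: [0.6062, 0.1336, 0.2385]
eef_rot: [0.136, 0.991, -0.001, 0.0]
contact_force: [-0.3, -0.2, -0.0]
opening: 0.504
```

Run:
```python
from h import *
rep(); to(.6055,.1385,.104)
s=snapshot('wrist'); save('w2',s['img'])
for r in regions_of(s,'knob_mid'): print(r['score'],r['extent'])
```

```text
t 3.0 pos [0.6062 0.1336 0.2385] r 55.2 ang 86.1 F [-0.3 -0.2 -0. ] Frad -0.2 Ftan(ccw+) 0.2 open 0.504
delta tool mm [  2.1   4.8 134.5]
[[-0.963  0.269  0.   ]
 [ 0.269  0.963 -0.003]
 [-0.001 -0.002 -1.   ]]
0.96 [314.9, 172.7, 336.9, 195.7]
```

View pics/w2.png

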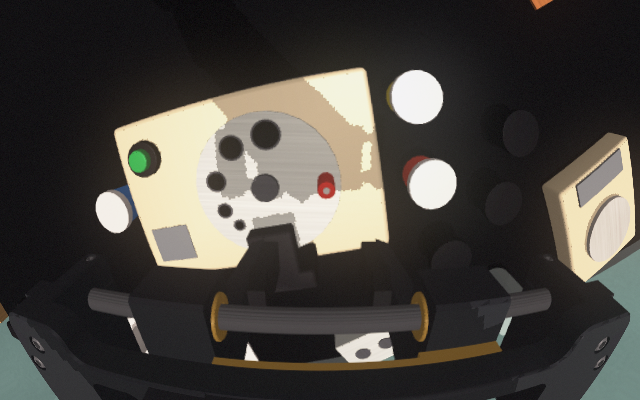

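The knob is at (326,187), the disc hub at (265,188), the fingers at (220,318) and (420,318), and the green button at (139,161). I'll check the knob position with the fisheye model.

```bash
cat >> h.py <<'E'
def fish(s,u,v,z):
    F=f(s); dx,dy=u-s['cx'],v-s['cy']; r=np.hypot(dx,dy); th=r/F
    ray=s['R'].T@np.array([dx/r*np.sin(th),dy/r*np.sin(th),np.cos(th)]); c=-s['R'].T@s['t']
    return c+ray*(z-c[2])/ray[2]
E
python3 - <<'E'
from h import *
s=snapshot('wrist')
hsv=cv2.cvtColor(s['img'],cv2.COLOR_RGB2HSV)
print('top',fish(s,326,190,.132),'hub',fish(s,265,188,.1),'btn',fish(s,138,161,.09))
cv2.imwrite('pics/w2c.png',cv2.resize(cv2.cvtColor(s['img'],4)[90:270,120:400],None,fx=2.8,fy=2.8))
E
```

```text
top [0.60296217 0.14303419 0.132     ] hub [0.59487265 0.08465298 0.1       ] btn [ 0.52807211 -0.04806245  0.09      ]
```

View pics/w2c.png

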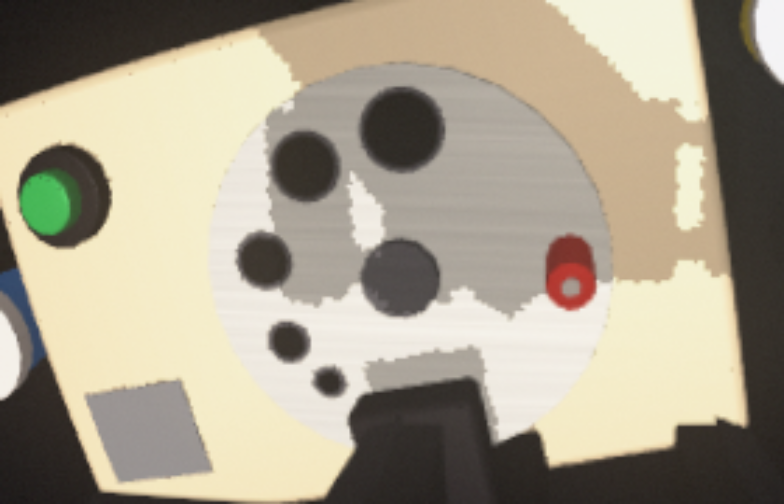

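Run:
```python
from h import *
s=snapshot('wrist')
print('top',fish(s,323.9,192.3,.132),'hub',fish(s,262.9,188.9,.1),'btn',fish(s,136.5,162.5,.09))
s=snapshot('top')
hsv=cv2.cvtColor(s['img'],cv2.COLOR_RGB2HSV)
for r in regions_of(s,'photometer'):print(r['score'],r['extent'])
```

```text
top [0.6034123  0.14309721 0.132     ] hub [0.59422755 0.08470984 0.1       ] btn [ 0.52837899 -0.04847422  0.09      ]
0.87 [310.9, 174.6, 390.1, 261.4]
```

Top and wrist views disagree by about 5 mm in y, which is well within the 44 mm opening. I'll go lower over the mean and look again.

>>> send_rows(series=[{"dx":1,"dy":2,"dz":15,"turn":0,"grip":0.5},{"dx":1,"dy":2,"dz":20,"turn":0,"grip":0.5},{"dx":1,"dy":2,"dz":20,"turn":0,"grip":0.5},{"dx":0,"dy":0,"dz":12,"turn":0,"grip":0.5},{"dx":0,"dy":0,"dz":0,"turn":0,"grip":0.5}])

```text
clock: 3.8
tool_pos: [0.6019, 0.1457, 0.1702]
eef_rot: [0.132, 0.991, -0.001, -0.002]
contact_force: [-0.4, -0.5, -0.5]
opening: 0.498
```

Run:
```python
from h import *
rep()
s=snapshot('wrist'); 
cv2.imwrite('pics/w3c.png',cv2.resize(cv2.cvtColor(s['img'],4)[80:280,120:400],None,fx=2.8,fy=2.8))
for r in regions_of(s,'knob_mid'): print(r['score'],r['extent'])
s=snapshot('scene'); cv2.imwrite('pics/s3c.png',cv2.resize(cv2.cvtColor(s['img'],4)[90:270,240:440],None,fx=3,fy=3))
```

```text
t 3.8 pos [0.6019 0.1457 0.1702] r 66.7 ang 91.4 F [-0.4 -0.5 -0.5] Frad -0.5 Ftan(ccw+) 0.4 open 0.498
0.79 [298.8, 203.3, 327.0, 240.7]
```

View pics/w3c.png

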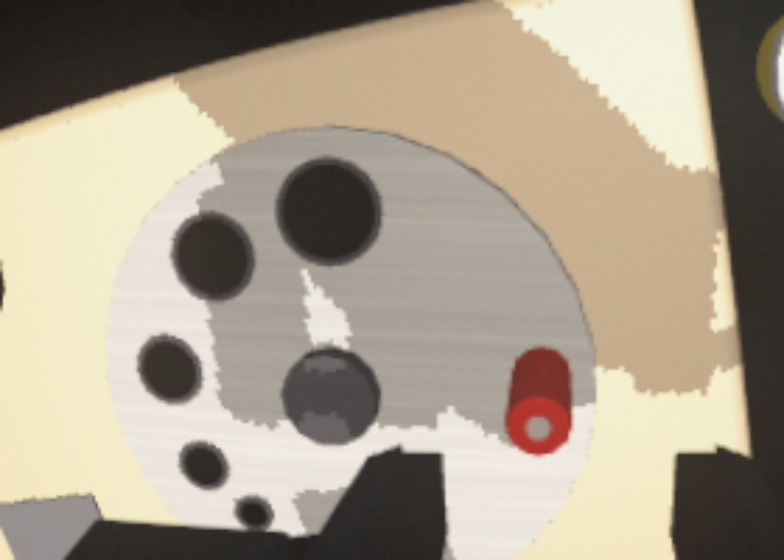

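View pics/s3c.png

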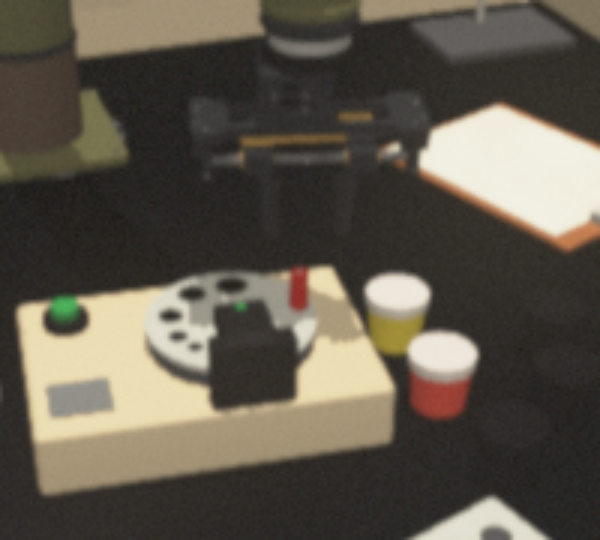

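Run:
```python
from h import *
rep()
s=snapshot('wrist')
k=fish(s,312.1,232.5,.132);print('top',k,'hub',fish(s,120+331/2.8,80+395/2.8,.1),'cam',-s['R'].T@s['t'])
M=axes();
# fingertips center: where TCP projects
for P in (get_state()['tool_pos'],):
    c=s['R']@P+s['t'];print('tcp cam',c, np.hypot(*c[:2]),f(s))
    th=np.arctan2(np.hypot(*c[:2]),c[2]);uv=np.array([s['cx'],s['cy']])+c[:2]/np.hypot(*c[:2])*th*f(s);print(uv)
to(k[0],k[1],.104)
```

```text
t 3.95 pos [0.6041 0.1455 0.1726] r 66.7 ang 89.6 F [0.5 0.8 0.6] Frad 0.9 Ftan(ccw+) -0.4 open 0.5
top [0.60782393 0.140102   0.132     ] hub [0.59787295 0.08187337 0.1       ] cam [0.52465813 0.16737456 0.31887429]
tcp cam [-0.00046409  0.03191247  0.16473081] 0.031915847746428104 309.70691628693146
[318.27659103 256.23813363]
delta tool mm [-4.8 -4.2 68.8]
[[-0.965  0.264  0.002]
 [ 0.264  0.965  0.001]
 [-0.002  0.001 -1.   ]]
```

>>> send_rows(series=[{"dx":-2,"dy":-2,"dz":8,"turn":0,"grip":0.5},{"dx":-2,"dy":-2,"dz":10,"turn":0,"grip":0.5},{"dx":0,"dy":0,"dz":12,"turn":0,"grip":0.5},{"dx":0,"dy":0,"dz":12,"turn":0,"grip":0.5},{"dx":0,"dy":0,"dz":12,"turn":0,"grip":0.5},{"dx":0,"dy":0,"dz":8,"turn":0,"grip":0.5},{"dx":0,"dy":0,"dz":4,"turn":0,"grip":0.5},{"dx":0,"dy":0,"dz":0,"turn":0,"grip":0.5},{"dx":0,"dy":0,"dz":0,"turn":0,"grip":0.5}])

```text
clock: 4.9
tool_pos: [0.6066, 0.1403, 0.106]
eef_rot: [0.133, 0.991, 0.0, 0.0]
contact_force: [-0.0, 0.3, 0.8]
opening: 0.498
```

Run:
```python
from h import *
rep()
s=snapshot('wrist'); rep()
cv2.imwrite('pics/w4c.png',cv2.resize(cv2.cvtColor(s['img'],4)[120:320,120:400],None,fx=2.8,fy=2.8))
s=snapshot('scene');rep(); cv2.imwrite('pics/s4c.png',cv2.resize(cv2.cvtColor(s['img'],4)[120:240,260:400],None,fx=5,fy=5))
```

```text
t 4.9 pos [0.6066 0.1403 0.106 ] r 61.9 ang 86.7 F [-0.   0.3  0.8] Frad 0.3 Ftan(ccw+) 0.1 open 0.498
t 4.95 pos [0.6068 0.1403 0.1062] r 61.9 ang 86.6 F [ 0.1 -0.4 -0.3] Frad -0.3 Ftan(ccw+) -0.2 open 0.5
t 5.0 pos [0.6068 0.1403 0.1062] r 61.9 ang 86.6 F [ 0.9 -0.3 -0.4] Frad -0.2 Ftan(ccw+) -0.9 open 0.503
```

View pics/w4c.png

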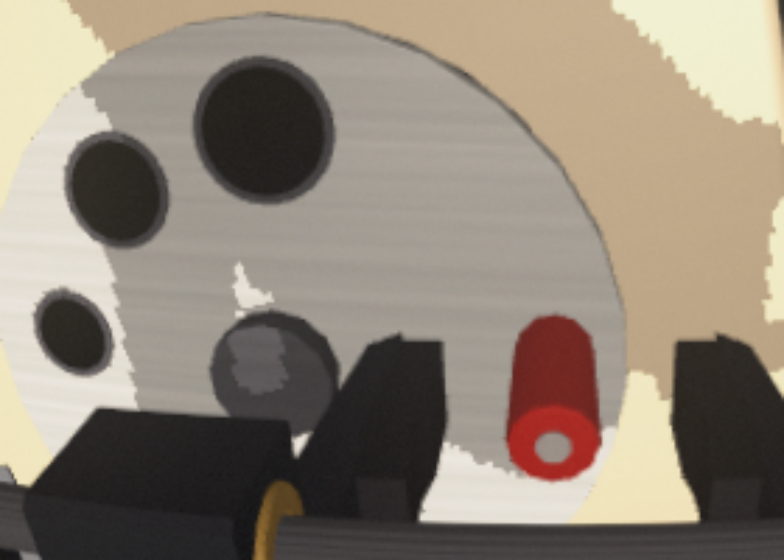

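View pics/s4c.png

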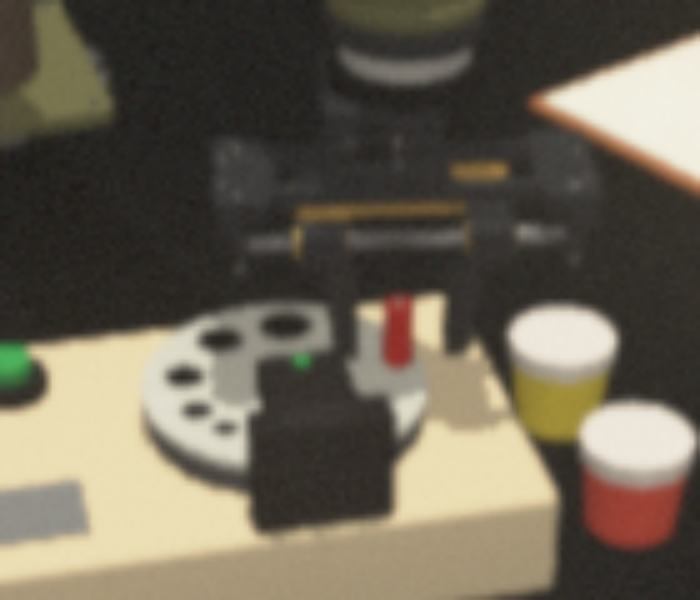

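The knob at (553,445) sits midway between the fingers, whose inner edges are at 443 and 675. I'll check the x centring numerically.

Run:
```python
from h import *
s=snapshot('wrist'); print(fish(s,120+553/2.8,120+446/2.8,.132)); 
P=get_state()['tool_pos']+[0,0,.026]; c=s['R']@P+s['t']; h=np.hypot(*c[:2]); th=np.arctan2(h,c[2]);uv=np.array([s['cx'],s['cy']])+c[:2]/h*th*f(s);print((uv-120)*2.8)
```

```text
[0.60486231 0.1404453  0.132     ]
[554.99433942 456.13346623]
```

Centred within 2 mm, so I close.

>>> send_rows(series=[{"dx":1,"dy":0,"dz":1,"turn":0,"grip":0.3},{"dx":0,"dy":0,"dz":1,"turn":0,"grip":0.1},{"dx":0,"dy":0,"dz":0,"turn":0,"grip":0.0},{"dx":0,"dy":0,"dz":0,"turn":0,"grip":0.0},{"dx":0,"dy":0,"dz":0,"turn":0,"grip":0.0},{"dx":0,"dy":0,"dz":0,"turn":0,"grip":0.0},{"dx":0,"dy":0,"dz":0,"turn":0,"grip":0.0}], force=20)

```text
clock: 5.75
tool_pos: [0.6053, 0.1399, 0.1037]
eef_rot: [0.133, 0.991, -0.0, -0.0]
contact_force: [-0.7, -2.1, 1.7]
opening: 0.173
```

Run:
```python
from h import *
rep()
```

```text
t 5.75 pos [0.6053 0.1399 0.1037] r 61.3 ang 87.9 F [-0.7 -2.1  1.7] Frad -2.2 Ftan(ccw+) 0.4 open 0.173
```

Knob gripped (15 mm opening, about 0.3 mm lateral preload). Next I work out arc steps in tool axes.

```bash
cat >> h.py <<'E'
TX=np.array([-.9646,.2637]);TY=np.array([.2637,.9646])
def arc(a1,a2,n,off=(0,0),lead=None):
    """rows along arc, off = extra world xy mm spread over rows"""
    P=np.array([kn(a)*1000 for a in np.linspace(a1,a2,n+1)])+np.outer(np.linspace(0,1,n+1),off)
    q=np.c_[P@TX,P@TY]; q=np.round(q-q[0],1); d=np.diff(q,axis=0).round(1)
    print(a1,a2); print(', '.join('(%g,%g)'%tuple(x) for x in d))
E
python3 - <<'E'
from h import *
arc(88,116,20)
E
```

```text
88 116
(1.4,-0.2), (1.5,-0.3), (1.4,-0.3), (1.5,-0.3), (1.4,-0.4), (1.4,-0.4), (1.4,-0.4), (1.4,-0.5), (1.4,-0.5), (1.3,-0.5), (1.4,-0.5), (1.3,-0.6), (1.3,-0.7), (1.3,-0.6), (1.3,-0.7), (1.3,-0.8), (1.3,-0.7), (1.2,-0.8), (1.2,-0.8), (1.2,-0.9)
```

>>> send_rows(series=[{"dx":1.4,"dy":-0.2,"dz":0,"turn":0,"grip":0},{"dx":1.5,"dy":-0.3,"dz":0,"turn":0,"grip":0},{"dx":1.4,"dy":-0.3,"dz":0,"turn":0,"grip":0},{"dx":1.5,"dy":-0.3,"dz":0,"turn":0,"grip":0},{"dx":1.4,"dy":-0.4,"dz":0,"turn":0,"grip":0},{"dx":1.4,"dy":-0.4,"dz":0,"turn":0,"grip":0},{"dx":1.4,"dy":-0.4,"dz":0,"turn":0,"grip":0},{"dx":1.4,"dy":-0.5,"dz":0,"turn":0,"grip":0},{"dx":1.4,"dy":-0.5,"dz":0,"turn":0,"grip":0},{"dx":1.3,"dy":-0.5,"dz":0,"turn":0,"grip":0},{"dx":1.4,"dy":-0.5,"dz":0,"turn":0,"grip":0},{"dx":1.3,"dy":-0.6,"dz":0,"turn":0,"grip":0},{"dx":1.3,"dy":-0.7,"dz":0,"turn":0,"grip":0},{"dx":1.3,"dy":-0.6,"dz":0,"turn":0,"grip":0},{"dx":1.3,"dy":-0.7,"dz":0,"turn":0,"grip":0},{"dx":1.3,"dy":-0.8,"dz":0,"turn":0,"grip":0},{"dx":1.3,"dy":-0.7,"dz":0,"turn":0,"grip":0},{"dx":1.2,"dy":-0.8,"dz":0,"turn":0,"grip":0},{"dx":1.2,"dy":-0.8,"dz":0,"turn":0,"grip":0},{"dx":1.2,"dy":-0.9,"dz":0,"turn":0,"grip":0}])

```text
clock: 7.75
tool_pos: [0.5822, 0.1386, 0.1039]
eef_rot: [0.133, 0.991, 0.003, 0.005]
contact_force: [13.2, -1.4, -11.9]
opening: 0.177
```

Run:
```python
from h import *
rep(); arc(116,144,20)
s=snapshot('top'); cv2.imwrite('pics/t5.png',cv2.resize(cv2.cvtColor(s['img'],4)[150:280,250:400],None,fx=4,fy=4)); rep()
```

```text
t 7.75 pos [0.5822 0.1386 0.1039] r 61.4 ang 109.6 F [ 13.2  -1.4 -11.9] Frad -4.6 Ftan(ccw+) -12.4 open 0.177
116 144
(1.2,-0.9), (1.1,-0.9), (1.2,-0.9), (1.1,-1), (1.1,-1), (1,-1), (1,-1), (1.1,-1.1), (0.9,-1.1), (1,-1.1), (0.9,-1.1), (0.9,-1.2), (0.9,-1.1), (0.8,-1.2), (0.9,-1.3), (0.7,-1.2), (0.8,-1.3), (0.7,-1.2), (0.7,-1.3), (0.7,-1.3)
t 7.8 pos [0.5816 0.1385 0.1039] r 61.4 ang 110.2 F [ 9.9 -3.5 -9.7] Frad -5.9 Ftan(ccw+) -8.7 open 0.175
```

View pics/t5.png

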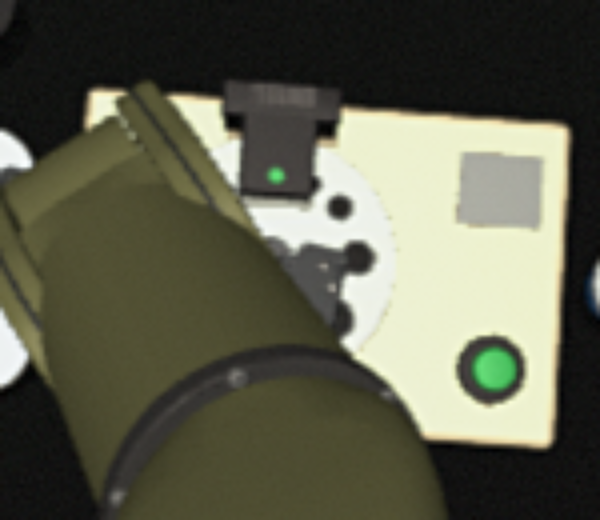

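>>> send_rows(series=[{"dx":0,"dy":0,"dz":0,"turn":0,"grip":0},{"dx":0,"dy":0,"dz":0,"turn":0,"grip":0},{"dx":0,"dy":0,"dz":0,"turn":0,"grip":0}])

```text
clock: 8.1
tool_pos: [0.5808, 0.1382, 0.1039]
eef_rot: [0.133, 0.991, 0.002, 0.004]
contact_force: [9.9, -3.0, -8.2]
opening: 0.176
```

Run:
```python
from h import *
st=rep(); print(st['eef_rot'],st['moment'],st['q'],st['joint_torque'])
s=snapshot('wrist'); cv2.imwrite('pics/w5.png',cv2.cvtColor(s['img'],4)); rep()
```

```text
t 8.1 pos [0.5808 0.1382 0.1039] r 61.4 ang 111.0 F [ 9.9 -3.  -8.2] Frad -5.6 Ftan(ccw+) -8.7 open 0.176
[0.13312826 0.99108892 0.00222666 0.00382818] [-0.4914024  -1.92195804 -0.01004422] [-0.19527776  0.83537884 -0.20197882  1.76789332  0.28381948  0.55777657
  0.73065979] [-2.68765323e+00 -5.67019594e+01 -4.40843537e+00 -6.54573485e+00
 -1.22707240e+00  2.14455128e+00 -2.13563362e-03]
t 8.15 pos [0.5807 0.1382 0.1039] r 61.4 ang 111.1 F [ 8.9 -1.5 -8.8] Frad -3.9 Ftan(ccw+) -8.2 open 0.173
```

View pics/w5.png

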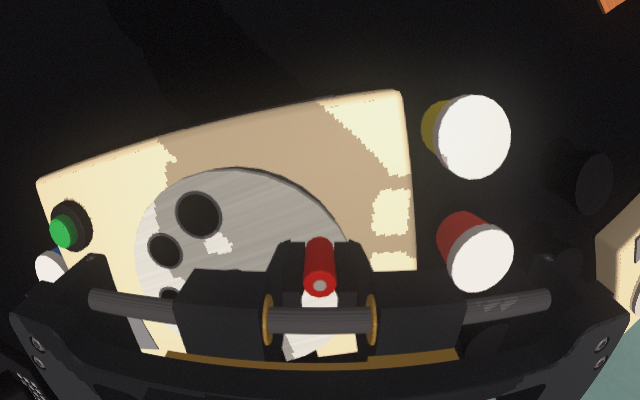

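Run:
```python
from h import *
s=snapshot('scene'); cv2.imwrite('pics/s5.png',cv2.resize(cv2.cvtColor(s['img'],4)[120:240,240:400],None,fx=5,fy=5)); rep()
```

```text
t 8.2 pos [0.5807 0.1382 0.1039] r 61.4 ang 111.1 F [10.2 -1.9 -9.4] Frad -4.6 Ftan(ccw+) -9.3 open 0.17
```

View pics/s5.png

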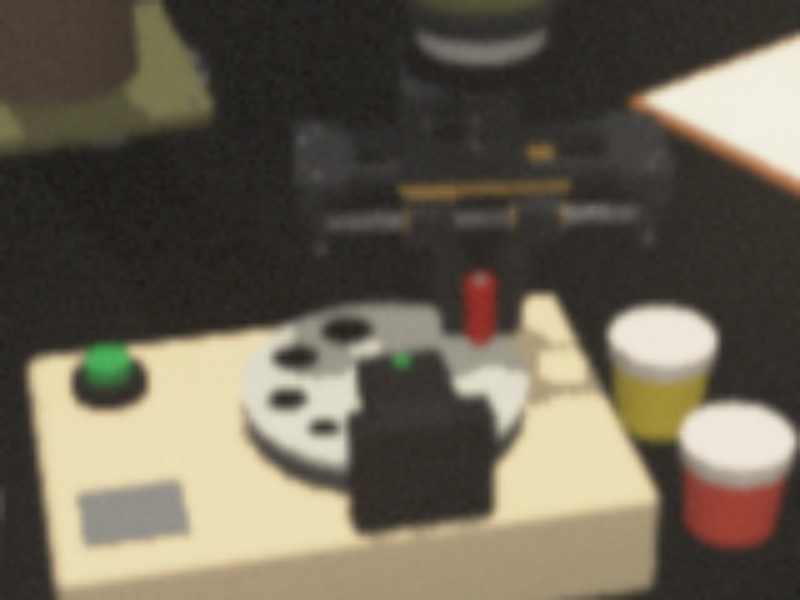

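Run:
```python
from h import *
s=snapshot('wrist'); k=fish(s,319.5,285,.132); st=rep(); print(k, (k-st['tool_pos'])*1000, 'ang',np.degrees(np.arctan2(*(k[:2]-C)[::-1])-YAW))
cv2.imwrite('pics/w6.png',cv2.resize(cv2.cvtColor(s['img'],4)[200:360,220:420],None,fx=4,fy=3.7))
```

```text
t 8.25 pos [0.5807 0.1382 0.1039] r 61.4 ang 111.0 F [ 8.5 -2.3 -8.5] Frad -4.6 Ftan(ccw+) -7.6 open 0.175
[0.58036344 0.13874275 0.132     ] [-0.36182163  0.51489018 28.1112636 ] ang 111.24164518740233
```

View pics/w6.png

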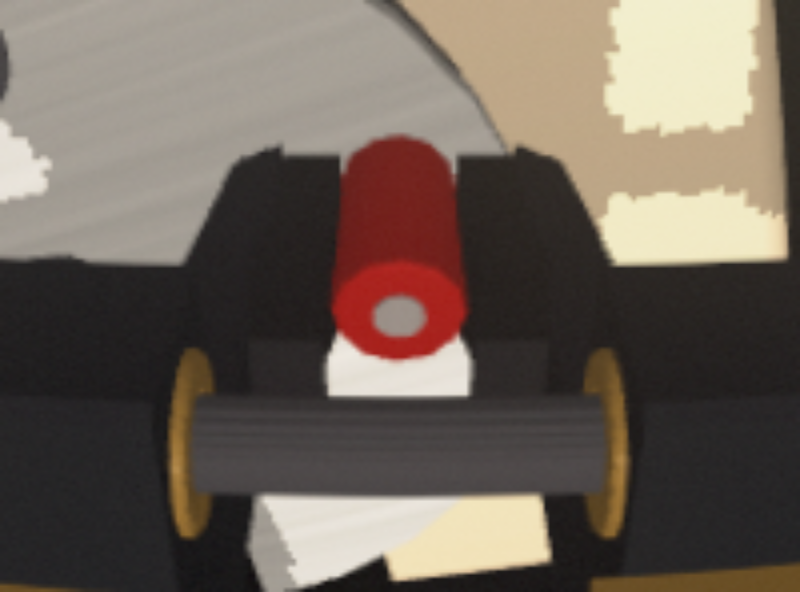

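>>> send_rows(series=[{"dx":1.2,"dy":-0.9,"dz":0,"turn":0,"grip":0},{"dx":1.1,"dy":-0.9,"dz":0,"turn":0,"grip":0},{"dx":1.2,"dy":-0.9,"dz":0,"turn":0,"grip":0}])

```text
clock: 8.55
tool_pos: [0.577, 0.137, 0.1039]
eef_rot: [0.133, 0.991, 0.003, 0.004]
contact_force: [10.0, -1.8, -9.0]
opening: 0.176
```

Run:
```python
from h import *
st=rep(); print(st['moment'])
```

```text
t 8.55 pos [0.577  0.137  0.1039] r 61.4 ang 114.7 F [10.  -1.8 -9. ] Frad -5.0 Ftan(ccw+) -8.9 open 0.176
[-0.42320988 -2.01759104  0.02704037]
```

>>> send_rows(series=[{"dx":0,"dy":0,"dz":1,"turn":0,"grip":0},{"dx":0,"dy":0,"dz":1,"turn":0,"grip":0}])

```text
clock: 8.75
tool_pos: [0.5763, 0.1368, 0.1034]
eef_rot: [0.133, 0.991, 0.002, 0.004]
contact_force: [4.0, -3.0, 11.7]
opening: 0.179
```

Run:
```python
from h import *
st=rep(); print(st['eef_rot'])
```

```text
t 8.75 pos [0.5763 0.1368 0.1034] r 61.4 ang 115.4 F [ 4.  -3.  11.7] Frad -4.2 Ftan(ccw+) -2.7 open 0.179
[0.13309589 0.99109397 0.0021439  0.00369123]
```

>>> send_rows(series=[{"dx":0,"dy":0,"dz":-1,"turn":0,"grip":0},{"dx":1.1,"dy":-1,"dz":0,"turn":0,"grip":0},{"dx":1.1,"dy":-1,"dz":0,"turn":0,"grip":0},{"dx":1,"dy":-1,"dz":0,"turn":0,"grip":0},{"dx":1,"dy":-1,"dz":0,"turn":0,"grip":0},{"dx":1.1,"dy":-1.1,"dz":0,"turn":0,"grip":0}])

```text
clock: 9.35
tool_pos: [0.5701, 0.1341, 0.1037]
eef_rot: [0.133, 0.991, 0.003, 0.004]
contact_force: [7.1, -0.6, -0.8]
opening: 0.173
```

Run:
```python
from h import *
st=rep(); print(st['eef_rot'])
```

```text
t 9.35 pos [0.5701 0.1341 0.1037] r 61.4 ang 121.7 F [ 7.1 -0.6 -0.8] Frad -3.7 Ftan(ccw+) -6.1 open 0.173
[0.13283006 0.99112673 0.00289619 0.00394797]
```

>>> send_rows(series=[{"dx":0.9,"dy":-1.1,"dz":0,"turn":0,"grip":0},{"dx":1,"dy":-1.1,"dz":0,"turn":0,"grip":0},{"dx":0.9,"dy":-1.1,"dz":0,"turn":0,"grip":0},{"dx":0.9,"dy":-1.2,"dz":0,"turn":0,"grip":0},{"dx":0.9,"dy":-1.1,"dz":0,"turn":0,"grip":0},{"dx":0.8,"dy":-1.2,"dz":0,"turn":0,"grip":0}])

```text
clock: 9.95
tool_pos: [0.5612, 0.1286, 0.1036]
eef_rot: [0.133, 0.991, 0.002, 0.002]
contact_force: [4.1, -0.5, 2.1]
opening: 0.172
```

```bash
sed -i 's/C=np.array(\[.5974,.0791\])/C=np.array([.5971,.0804])/' h.py
python3 - <<'E'
from h import *
st=rep(); arc(136,144,6); arc(144,172,20)
E
```

```text
t 9.95 pos [0.5612 0.1286 0.1036] r 60.1 ang 131.9 F [ 4.1 -0.5  2.1] Frad -2.9 Ftan(ccw+) -3.0 open 0.172
136 144
(0.8,-1.2), (0.7,-1.2), (0.7,-1.2), (0.7,-1.2), (0.7,-1.2), (0.6,-1.2)
144 172
(0.6,-1.3), (0.6,-1.4), (0.6,-1.3), (0.5,-1.4), (0.5,-1.4), (0.5,-1.4), (0.4,-1.4), (0.4,-1.4), (0.3,-1.4), (0.4,-1.4), (0.3,-1.5), (0.2,-1.4), (0.2,-1.5), (0.2,-1.4), (0.1,-1.5), (0.2,-1.4), (0,-1.5), (0.1,-1.5), (0,-1.4), (-0.1,-1.5)
```

>>> send_rows(series=[{"dx":0.8,"dy":-1.2,"dz":0,"turn":0,"grip":0},{"dx":0.7,"dy":-1.2,"dz":0,"turn":0,"grip":0},{"dx":0.7,"dy":-1.2,"dz":0,"turn":0,"grip":0},{"dx":0.7,"dy":-1.2,"dz":0,"turn":0,"grip":0},{"dx":0.7,"dy":-1.2,"dz":0,"turn":0,"grip":0},{"dx":0.6,"dy":-1.2,"dz":0,"turn":0,"grip":0}])

```text
clock: 10.55
tool_pos: [0.5567, 0.1249, 0.1037]
eef_rot: [0.132, 0.991, 0.004, 0.004]
contact_force: [9.1, 5.7, -2.1]
opening: 0.171
```

Run:
```python
from h import *
st=rep()
```

```text
t 10.55 pos [0.5567 0.1249 0.1037] r 60.1 ang 137.5 F [ 9.1  5.7 -2.1] Frad -1.9 Ftan(ccw+) -10.6 open 0.171
```

>>> send_rows(series=[{"dx":0.6,"dy":-1.3,"dz":0,"turn":0,"grip":0},{"dx":0.6,"dy":-1.4,"dz":0,"turn":0,"grip":0},{"dx":0.6,"dy":-1.3,"dz":0,"turn":0,"grip":0},{"dx":0.5,"dy":-1.4,"dz":0,"turn":0,"grip":0},{"dx":0.5,"dy":-1.4,"dz":0,"turn":0,"grip":0},{"dx":0.5,"dy":-1.4,"dz":0,"turn":0,"grip":0}])

```text
clock: 11.15
tool_pos: [0.5493, 0.1169, 0.1035]
eef_rot: [0.132, 0.991, 0.003, 0.002]
contact_force: [3.9, 1.9, 5.3]
opening: 0.173
```

Run:
```python
from h import *
st=rep()
```

```text
t 11.15 pos [0.5493 0.1169 0.1035] r 60.1 ang 148.0 F [3.9 1.9 5.3] Frad -2.0 Ftan(ccw+) -3.9 open 0.173
```

>>> send_rows(series=[{"dx":0.4,"dy":-1.4,"dz":0,"turn":0,"grip":0},{"dx":0.4,"dy":-1.4,"dz":0,"turn":0,"grip":0},{"dx":0.3,"dy":-1.4,"dz":0,"turn":0,"grip":0},{"dx":0.4,"dy":-1.4,"dz":0,"turn":0,"grip":0},{"dx":0.3,"dy":-1.5,"dz":0,"turn":0,"grip":0},{"dx":0.2,"dy":-1.4,"dz":0,"turn":0,"grip":0}])

```text
clock: 11.75
tool_pos: [0.5431, 0.1068, 0.1035]
eef_rot: [0.133, 0.991, 0.0, -0.0]
contact_force: [1.1, 0.5, 10.0]
opening: 0.173
```

Run:
```python
from h import *
st=rep()
```

```text
t 11.75 pos [0.5431 0.1068 0.1035] r 60.1 ang 159.3 F [ 1.1  0.5 10. ] Frad -0.7 Ftan(ccw+) -0.9 open 0.173
```

>>> send_rows(series=[{"dx":0.2,"dy":-1.5,"dz":-0.5,"turn":0,"grip":0},{"dx":0.2,"dy":-1.4,"dz":-0.4,"turn":0,"grip":0},{"dx":0.1,"dy":-1.5,"dz":0,"turn":0,"grip":0},{"dx":0.2,"dy":-1.4,"dz":0,"turn":0,"grip":0},{"dx":0,"dy":-1.5,"dz":0,"turn":0,"grip":0},{"dx":0.1,"dy":-1.5,"dz":0,"turn":0,"grip":0},{"dx":0,"dy":-1.4,"dz":0,"turn":0,"grip":0},{"dx":-0.1,"dy":-1.5,"dz":0,"turn":0,"grip":0}])

```text
clock: 12.55
tool_pos: [0.5408, 0.1014, 0.1037]
eef_rot: [0.131, 0.991, 0.005, 0.001]
contact_force: [3.5, 8.7, -0.8]
opening: 0.174
```

Run:
```python
from h import *
st=rep(); arc(172,200,20); arc(200,228,20); arc(228,256,20)
```

```text
t 12.55 pos [0.5408 0.1014 0.1037] r 60.1 ang 164.8 F [ 3.5  8.7 -0.8] Frad -0.2 Ftan(ccw+) -9.4 open 0.174
172 200
(-0.1,-1.5), (-0.1,-1.4), (-0.1,-1.5), (-0.2,-1.4), (-0.2,-1.5), (-0.2,-1.4), (-0.3,-1.5), (-0.3,-1.4), (-0.4,-1.4), (-0.4,-1.4), (-0.4,-1.4), (-0.5,-1.4), (-0.5,-1.4), (-0.5,-1.4), (-0.5,-1.4), (-0.6,-1.3), (-0.6,-1.3), (-0.7,-1.3), (-0.7,-1.3), (-0.7,-1.3)
200 228
(-0.7,-1.3), (-0.8,-1.2), (-0.8,-1.2), (-0.9,-1.2), (-0.8,-1.2), (-0.9,-1.2), (-1,-1.1), (-0.9,-1.1), (-1,-1.1), (-1,-1.1), (-1,-1), (-1.1,-1), (-1.1,-1), (-1.1,-1), (-1.1,-0.9), (-1.1,-0.9), (-1.2,-0.9), (-1.2,-0.9), (-1.2,-0.8), (-1.3,-0.8)
228 256
(-1.3,-0.8), (-1.2,-0.7), (-1.3,-0.7), (-1.3,-0.7), (-1.3,-0.6), (-1.4,-0.6), (-1.3,-0.6), (-1.4,-0.5), (-1.4,-0.5), (-1.4,-0.5), (-1.4,-0.4), (-1.4,-0.4), (-1.4,-0.4), (-1.4,-0.3), (-1.4,-0.3), (-1.5,-0.3), (-1.4,-0.2), (-1.5,-0.2), (-1.4,-0.2), (-1.5,-0.1)
```

>>> send_rows(series=[{"dx":-0.1,"dy":-1.5,"dz":0,"turn":0,"grip":0},{"dx":-0.1,"dy":-1.4,"dz":0,"turn":0,"grip":0},{"dx":-0.1,"dy":-1.5,"dz":0,"turn":0,"grip":0},{"dx":-0.2,"dy":-1.4,"dz":0,"turn":0,"grip":0},{"dx":-0.2,"dy":-1.5,"dz":0,"turn":0,"grip":0},{"dx":-0.2,"dy":-1.4,"dz":0,"turn":0,"grip":0},{"dx":-0.3,"dy":-1.5,"dz":0,"turn":0,"grip":0},{"dx":-0.3,"dy":-1.4,"dz":0,"turn":0,"grip":0}])

```text
clock: 13.35
tool_pos: [0.5373, 0.0858, 0.1036]
eef_rot: [0.132, 0.991, 0.001, -0.001]
contact_force: [0.2, 4.1, 5.0]
opening: 0.176
```

Run:
```python
from h import *
st=rep()
```

```text
t 13.35 pos [0.5373 0.0858 0.1036] r 60.1 ang 180.2 F [0.2 4.1 5. ] Frad 0.2 Ftan(ccw+) -4.1 open 0.176
```

>>> send_rows(series=[{"dx":-0.4,"dy":-1.4,"dz":0,"turn":0,"grip":0},{"dx":-0.4,"dy":-1.4,"dz":0,"turn":0,"grip":0},{"dx":-0.4,"dy":-1.4,"dz":0,"turn":0,"grip":0},{"dx":-0.5,"dy":-1.4,"dz":0,"turn":0,"grip":0},{"dx":-0.5,"dy":-1.4,"dz":0,"turn":0,"grip":0},{"dx":-0.5,"dy":-1.4,"dz":0,"turn":0,"grip":0},{"dx":-0.5,"dy":-1.4,"dz":0,"turn":0,"grip":0},{"dx":-0.6,"dy":-1.3,"dz":0,"turn":0,"grip":0}])

```text
clock: 14.15
tool_pos: [0.5379, 0.0703, 0.1035]
eef_rot: [0.134, 0.991, -0.001, -0.001]
contact_force: [-0.6, 2.0, 6.4]
opening: 0.171
```

Run:
```python
from h import *
st=rep()
```

```text
t 14.15 pos [0.5379 0.0703 0.1035] r 60.1 ang 195.0 F [-0.6  2.   6.4] Frad 0.2 Ftan(ccw+) -2.1 open 0.171
```

>>> send_rows(series=[{"dx":-0.6,"dy":-1.3,"dz":-0.5,"turn":0,"grip":0},{"dx":-0.7,"dy":-1.3,"dz":0,"turn":0,"grip":0},{"dx":-0.7,"dy":-1.3,"dz":0,"turn":0,"grip":0},{"dx":-0.7,"dy":-1.3,"dz":0,"turn":0,"grip":0},{"dx":-0.7,"dy":-1.3,"dz":0,"turn":0,"grip":0},{"dx":-0.8,"dy":-1.2,"dz":0,"turn":0,"grip":0},{"dx":-0.8,"dy":-1.2,"dz":0,"turn":0,"grip":0},{"dx":-0.9,"dy":-1.2,"dz":0,"turn":0,"grip":0}])

```text
clock: 14.95
tool_pos: [0.5395, 0.0634, 0.1036]
eef_rot: [0.131, 0.991, 0.001, -0.002]
contact_force: [-4.2, 7.9, 2.6]
opening: 0.173
```

Run:
```python
from h import *
st=rep()
```

```text
t 14.95 pos [0.5395 0.0634 0.1036] r 60.1 ang 201.7 F [-4.2  7.9  2.6] Frad 1.8 Ftan(ccw+) -8.8 open 0.173
```

>>> send_rows(series=[{"dx":-0.8,"dy":-1.2,"dz":0,"turn":0,"grip":0},{"dx":-0.9,"dy":-1.2,"dz":0,"turn":0,"grip":0},{"dx":-1,"dy":-1.1,"dz":0,"turn":0,"grip":0},{"dx":-0.9,"dy":-1.1,"dz":0,"turn":0,"grip":0},{"dx":-1,"dy":-1.1,"dz":0,"turn":0,"grip":0},{"dx":-1,"dy":-1.1,"dz":0,"turn":0,"grip":0},{"dx":-1,"dy":-1,"dz":0,"turn":0,"grip":0},{"dx":-1.1,"dy":-1,"dz":0,"turn":0,"grip":0}])

```text
clock: 15.75
tool_pos: [0.5448, 0.0507, 0.1036]
eef_rot: [0.132, 0.991, -0.0, -0.002]
contact_force: [-2.4, 4.7, 3.5]
opening: 0.167
```

Run:
```python
from h import *
st=rep()
```

```text
t 15.75 pos [0.5448 0.0507 0.1036] r 60.1 ang 214.9 F [-2.4  4.7  3.5] Frad -0.2 Ftan(ccw+) -5.2 open 0.167
```

>>> send_rows(series=[{"dx":-1.1,"dy":-1,"dz":0,"turn":0,"grip":0},{"dx":-1.1,"dy":-1,"dz":0,"turn":0,"grip":0},{"dx":-1.1,"dy":-0.9,"dz":0,"turn":0,"grip":0},{"dx":-1.1,"dy":-0.9,"dz":0,"turn":0,"grip":0},{"dx":-1.2,"dy":-0.9,"dz":0,"turn":0,"grip":0},{"dx":-1.2,"dy":-0.9,"dz":0,"turn":0,"grip":0}])

```text
clock: 16.35
tool_pos: [0.5514, 0.0414, 0.1037]
eef_rot: [0.133, 0.991, -0.001, -0.001]
contact_force: [-3.2, -0.0, -0.3]
opening: 0.174
```

Run:
```python
from h import *
st=rep()
```

```text
t 16.35 pos [0.5514 0.0414 0.1037] r 60.0 ang 225.8 F [-3.2 -0.  -0.3] Frad 2.5 Ftan(ccw+) -2.1 open 0.174
```

>>> send_rows(series=[{"dx":-1.2,"dy":-0.8,"dz":0,"turn":0,"grip":0},{"dx":-1.3,"dy":-0.8,"dz":0,"turn":0,"grip":0},{"dx":-1.3,"dy":-0.8,"dz":0,"turn":0,"grip":0},{"dx":-1.2,"dy":-0.7,"dz":0,"turn":0,"grip":0},{"dx":-1.3,"dy":-0.7,"dz":0,"turn":0,"grip":0},{"dx":-1.3,"dy":-0.7,"dz":0,"turn":0,"grip":0}])

```text
clock: 16.95
tool_pos: [0.5578, 0.0351, 0.1038]
eef_rot: [0.133, 0.991, -0.001, -0.001]
contact_force: [-4.4, -2.9, -3.3]
opening: 0.172
```

Run:
```python
from h import *
st=rep()
```

```text
t 16.95 pos [0.5578 0.0351 0.1038] r 59.9 ang 234.4 F [-4.4 -2.9 -3.3] Frad 5.0 Ftan(ccw+) -1.4 open 0.172
```

>>> send_rows(series=[{"dx":-1.2,"dy":-0.8,"dz":0.2,"turn":0,"grip":0},{"dx":-1.3,"dy":-0.8,"dz":0.1,"turn":0,"grip":0},{"dx":-1.3,"dy":-0.7,"dz":0,"turn":0,"grip":0},{"dx":-1.4,"dy":-0.6,"dz":0,"turn":0,"grip":0},{"dx":-1.4,"dy":-0.5,"dz":0,"turn":0,"grip":0},{"dx":-1.4,"dy":-0.5,"dz":0,"turn":0,"grip":0}])

```text
clock: 17.55
tool_pos: [0.5617, 0.032, 0.1036]
eef_rot: [0.132, 0.991, 0.0, -0.003]
contact_force: [-12.0, 1.5, 4.3]
opening: 0.173
```

Run:
```python
from h import *
st=rep(); arc(256,284,20)
```

```text
t 17.55 pos [0.5617 0.032  0.1036] r 60.0 ang 239.1 F [-12.    1.5   4.3] Frad 5.9 Ftan(ccw+) -10.5 open 0.173
256 284
(-1.5,-0.1), (-1.4,0), (-1.5,0), (-1.5,0), (-1.4,0), (-1.5,0.1), (-1.4,0.2), (-1.5,0.1), (-1.5,0.2), (-1.4,0.3), (-1.4,0.2), (-1.5,0.3), (-1.4,0.4), (-1.4,0.4), (-1.4,0.4), (-1.4,0.4), (-1.4,0.5), (-1.4,0.5), (-1.3,0.6), (-1.4,0.5)
```

>>> send_rows(series=[{"dx":-1.4,"dy":-0.5,"dz":0,"turn":0,"grip":0},{"dx":-1.4,"dy":-0.4,"dz":0,"turn":0,"grip":0},{"dx":-1.4,"dy":-0.4,"dz":0,"turn":0,"grip":0},{"dx":-1.4,"dy":-0.4,"dz":0,"turn":0,"grip":0}])

```text
clock: 17.95
tool_pos: [0.5635, 0.0307, 0.1035]
eef_rot: [0.131, 0.991, 0.0, -0.006]
contact_force: [-15.4, 4.2, 8.2]
opening: 0.17
```

Run:
```python
from h import *
st=rep()
```

```text
t 17.95 pos [0.5635 0.0307 0.1035] r 60.0 ang 241.2 F [-15.4   4.2   8.2] Frad 5.1 Ftan(ccw+) -15.1 open 0.17
```

>>> send_rows(series=[{"dx":-1.4,"dy":-0.3,"dz":0,"turn":0,"grip":0},{"dx":-1.4,"dy":-0.3,"dz":0,"turn":0,"grip":0},{"dx":-1.5,"dy":-0.3,"dz":0,"turn":0,"grip":0},{"dx":-1.4,"dy":-0.2,"dz":0,"turn":0,"grip":0}])

```text
clock: 18.35
tool_pos: [0.5728, 0.0255, 0.1037]
eef_rot: [0.132, 0.991, -0.0, -0.002]
contact_force: [-6.9, -2.2, 0.2]
opening: 0.174
```

Run:
```python
from h import *
st=rep()
```

```text
t 18.35 pos [0.5728 0.0255 0.1037] r 60.0 ang 251.4 F [-6.9 -2.2  0.2] Frad 4.7 Ftan(ccw+) -5.4 open 0.174
```

>>> send_rows(series=[{"dx":-1,"dy":-0.1,"dz":0,"turn":0,"grip":0},{"dx":-1,"dy":-0.1,"dz":0,"turn":0,"grip":0},{"dx":-1,"dy":-0.1,"dz":0,"turn":0,"grip":0}])

```text
clock: 18.65
tool_pos: [0.5773, 0.0238, 0.1037]
eef_rot: [0.133, 0.991, -0.0, -0.001]
contact_force: [-3.9, -1.9, -2.0]
opening: 0.174
```

Run:
```python
from h import *
st=rep()
```

```text
t 18.65 pos [0.5773 0.0238 0.1037] r 60.0 ang 256.0 F [-3.9 -1.9 -2. ] Frad 3.0 Ftan(ccw+) -3.0 open 0.174
```

>>> send_rows(series=[{"dx":-1,"dy":-0.1,"dz":0,"turn":0,"grip":0},{"dx":-1,"dy":0,"dz":0,"turn":0,"grip":0},{"dx":-1,"dy":0,"dz":0,"turn":0,"grip":0}])

```text
clock: 18.95
tool_pos: [0.5813, 0.0226, 0.1038]
eef_rot: [0.133, 0.991, 0.0, 0.0]
contact_force: [-3.5, -3.4, -3.5]
opening: 0.173
```

Run:
```python
from h import *
st=rep()
```

```text
t 18.95 pos [0.5813 0.0226 0.1038] r 60.0 ang 260.0 F [-3.5 -3.4 -3.5] Frad 4.2 Ftan(ccw+) -2.4 open 0.173
```

>>> send_rows(series=[{"dx":-1,"dy":-0.1,"dz":0.2,"turn":0,"grip":0},{"dx":-1,"dy":-0.1,"dz":0.1,"turn":0,"grip":0},{"dx":-1,"dy":0,"dz":0,"turn":0,"grip":0}])

```text
clock: 19.25
tool_pos: [0.5847, 0.0217, 0.1037]
eef_rot: [0.133, 0.991, 0.0, 0.001]
contact_force: [-1.0, -2.0, -2.4]
opening: 0.171
```

Run:
```python
from h import *
st=rep()
```

```text
t 19.25 pos [0.5847 0.0217 0.1037] r 60.0 ang 263.4 F [-1.  -2.  -2.4] Frad 2.1 Ftan(ccw+) -0.6 open 0.171
```

>>> send_rows(series=[{"dx":-1,"dy":0.1,"dz":0,"turn":0,"grip":0},{"dx":-1,"dy":0.1,"dz":0,"turn":0,"grip":0},{"dx":-1,"dy":0.1,"dz":0,"turn":0,"grip":0}])

```text
clock: 19.55
tool_pos: [0.5875, 0.0212, 0.1038]
eef_rot: [0.133, 0.991, 0.0, 0.001]
contact_force: [-1.1, -2.8, -2.2]
opening: 0.175
```

Run:
```python
from h import *
st=rep()
```

```text
t 19.55 pos [0.5875 0.0212 0.1038] r 59.9 ang 266.1 F [-1.1 -2.8 -2.2] Frad 3.0 Ftan(ccw+) -0.6 open 0.175
```

>>> send_rows(series=[{"dx":-0.8,"dy":0.1,"dz":0,"turn":0,"grip":0},{"dx":-0.8,"dy":0.1,"dz":0,"turn":0,"grip":0},{"dx":-0.8,"dy":0.1,"dz":0,"turn":0,"grip":0}])

```text
clock: 19.85
tool_pos: [0.5897, 0.0209, 0.1037]
eef_rot: [0.133, 0.991, 0.0, 0.001]
contact_force: [-0.1, -3.3, -1.2]
opening: 0.172
```

Run:
```python
from h import *
st=rep()
```

```text
t 19.85 pos [0.5897 0.0209 0.1037] r 60.0 ang 268.2 F [-0.1 -3.3 -1.2] Frad 3.3 Ftan(ccw+) 0.3 open 0.172
```

>>> send_rows(series=[{"dx":-0.8,"dy":0.1,"dz":0,"turn":0,"grip":0},{"dx":-0.8,"dy":0.1,"dz":0,"turn":0,"grip":0}])

```text
clock: 20.05
tool_pos: [0.5906, 0.0208, 0.1037]
eef_rot: [0.133, 0.991, 0.0, -0.0]
contact_force: [-0.7, -3.5, 0.8]
opening: 0.17
```

Run:
```python
from h import *
st=rep()
```

```text
t 20.05 pos [0.5906 0.0208 0.1037] r 60.0 ang 269.1 F [-0.7 -3.5  0.8] Frad 3.6 Ftan(ccw+) -0.4 open 0.17
```

>>> send_rows(series=[{"dx":-0.8,"dy":0.1,"dz":0,"turn":0,"grip":0},{"dx":-0.8,"dy":0.1,"dz":0,"turn":0,"grip":0}])

```text
clock: 20.25
tool_pos: [0.5923, 0.0206, 0.1037]
eef_rot: [0.133, 0.991, 0.0, 0.0]
contact_force: [-0.7, -3.8, 2.3]
opening: 0.171
```

Run:
```python
from h import *
st=rep()
```

```text
t 20.25 pos [0.5923 0.0206 0.1037] r 60.0 ang 270.7 F [-0.7 -3.8  2.3] Frad 3.9 Ftan(ccw+) -0.4 open 0.171
```

>>> send_rows(series=[{"dx":-0.8,"dy":-0.1,"dz":-0.1,"turn":0,"grip":0},{"dx":-0.8,"dy":-0.1,"dz":-0.1,"turn":0,"grip":0}])

```text
clock: 20.45
tool_pos: [0.5939, 0.0205, 0.1037]
eef_rot: [0.133, 0.991, 0.0, 0.0]
contact_force: [-0.2, -1.4, -0.5]
opening: 0.173
```

Run:
```python
from h import *
st=rep()
```

```text
t 20.45 pos [0.5939 0.0205 0.1037] r 60.0 ang 272.2 F [-0.2 -1.4 -0.5] Frad 1.4 Ftan(ccw+) -0.1 open 0.173
```

>>> send_rows(series=[{"dx":-0.8,"dy":0.2,"dz":0,"turn":0,"grip":0},{"dx":-0.8,"dy":0.2,"dz":0,"turn":0,"grip":0}])

```text
clock: 20.65
tool_pos: [0.5955, 0.0204, 0.1037]
eef_rot: [0.133, 0.991, 0.0, 0.0]
contact_force: [-0.9, -1.9, 0.2]
opening: 0.174
```

Run:
```python
from h import *
st=rep()
```

```text
t 20.65 pos [0.5955 0.0204 0.1037] r 60.0 ang 273.8 F [-0.9 -1.9  0.2] Frad 1.9 Ftan(ccw+) -0.9 open 0.174
```

>>> send_rows(series=[{"dx":-0.6,"dy":0.2,"dz":0,"turn":0,"grip":0},{"dx":-0.6,"dy":0.2,"dz":0,"turn":0,"grip":0}])

```text
clock: 20.85
tool_pos: [0.5968, 0.0204, 0.1037]
eef_rot: [0.133, 0.991, 0.0, 0.0]
contact_force: [-0.9, -1.0, 0.2]
opening: 0.177
```

Run:
```python
from h import *
st=rep()
```

```text
t 20.85 pos [0.5968 0.0204 0.1037] r 60.0 ang 275.0 F [-0.9 -1.   0.2] Frad 1.0 Ftan(ccw+) -0.9 open 0.177
```

>>> send_rows(series=[{"dx":-0.6,"dy":0.2,"dz":0,"turn":0,"grip":0},{"dx":-0.6,"dy":0.2,"dz":0,"turn":0,"grip":0}])

```text
clock: 21.05
tool_pos: [0.598, 0.0204, 0.1037]
eef_rot: [0.133, 0.991, 0.0, 0.0]
contact_force: [-0.7, -0.2, 0.1]
opening: 0.168
```

Run:
```python
from h import *
st=rep()
```

```text
t 21.05 pos [0.598  0.0204 0.1037] r 60.0 ang 276.2 F [-0.7 -0.2  0.1] Frad 0.2 Ftan(ccw+) -0.7 open 0.168
```

>>> send_rows(series=[{"dx":-0.6,"dy":0.2,"dz":0,"turn":0,"grip":0},{"dx":-0.6,"dy":0.2,"dz":0,"turn":0,"grip":0}])

```text
clock: 21.25
tool_pos: [0.5992, 0.0204, 0.1037]
eef_rot: [0.133, 0.991, 0.0, 0.0]
contact_force: [-0.7, -0.4, 0.2]
opening: 0.172
```

Run:
```python
from h import *
st=rep()
```

```text
t 21.25 pos [0.5992 0.0204 0.1037] r 60.0 ang 277.3 F [-0.7 -0.4  0.2] Frad 0.3 Ftan(ccw+) -0.7 open 0.172
```

>>> send_rows(series=[{"dx":-0.6,"dy":0.2,"dz":0,"turn":0,"grip":0},{"dx":-0.6,"dy":0.2,"dz":0,"turn":0,"grip":0}])

```text
clock: 21.45
tool_pos: [0.6005, 0.0204, 0.1037]
eef_rot: [0.133, 0.991, 0.0, -0.0]
contact_force: [-0.6, -0.3, 0.2]
opening: 0.173
```

Run:
```python
from h import *
st=rep()
```

```text
t 21.45 pos [0.6005 0.0204 0.1037] r 60.1 ang 278.5 F [-0.6 -0.3  0.2] Frad 0.3 Ftan(ccw+) -0.6 open 0.173
```

>>> send_rows(series=[{"dx":-0.6,"dy":0.2,"dz":0,"turn":0,"grip":0},{"dx":-0.6,"dy":0.2,"dz":0,"turn":0,"grip":0}])

```text
clock: 21.65
tool_pos: [0.6018, 0.0205, 0.1037]
eef_rot: [0.133, 0.991, 0.0, 0.0]
contact_force: [-0.5, -0.2, -0.1]
opening: 0.173
```

Run:
```python
from h import *
st=rep()
```

```text
t 21.65 pos [0.6018 0.0205 0.1037] r 60.1 ang 279.8 F [-0.5 -0.2 -0.1] Frad 0.2 Ftan(ccw+) -0.5 open 0.173
```

>>> send_rows(series=[{"dx":-0.6,"dy":0.2,"dz":0,"turn":0,"grip":0},{"dx":-0.6,"dy":0.2,"dz":0,"turn":0,"grip":0}])

```text
clock: 21.85
tool_pos: [0.6023, 0.0206, 0.1037]
eef_rot: [0.133, 0.991, -0.0, -0.001]
contact_force: [-3.4, 1.0, 2.3]
opening: 0.175
```

Run:
```python
from h import *
st=rep()
```

```text
t 21.85 pos [0.6023 0.0206 0.1037] r 60.1 ang 280.2 F [-3.4  1.   2.3] Frad -1.3 Ftan(ccw+) -3.3 open 0.175
```

>>> send_rows(series=[{"dx":-0.6,"dy":0.2,"dz":0,"turn":0,"grip":0},{"dx":-0.6,"dy":0.2,"dz":0,"turn":0,"grip":0}])

```text
clock: 22.05
tool_pos: [0.6025, 0.0206, 0.1036]
eef_rot: [0.133, 0.991, -0.0, -0.002]
contact_force: [-6.1, 0.7, 5.5]
opening: 0.171
```

Run:
```python
from h import *
st=rep()
```

```text
t 22.05 pos [0.6025 0.0206 0.1036] r 60.1 ang 280.5 F [-6.1  0.7  5.5] Frad -1.2 Ftan(ccw+) -6.0 open 0.171
```

The firm stop is at about 280°, with the force rising 3→6 N while the position stays put. I'll add a touch and hold.

>>> send_rows(series=[{"dx":-0.4,"dy":0.1,"dz":0,"turn":0,"grip":0},{"dx":0,"dy":0,"dz":0,"turn":0,"grip":0},{"dx":0,"dy":0,"dz":0,"turn":0,"grip":0}])

```text
clock: 22.35
tool_pos: [0.6025, 0.0205, 0.1036]
eef_rot: [0.133, 0.991, -0.0, -0.002]
contact_force: [-6.1, 0.7, 6.1]
opening: 0.174
```

Run:
```python
from h import *
st=rep()
```

```text
t 22.35 pos [0.6025 0.0205 0.1036] r 60.1 ang 280.5 F [-6.1  0.7  6.1] Frad -1.2 Ftan(ccw+) -6.0 open 0.174
```

>>> send_rows(series=[{"dx":-0.3,"dy":0.1,"dz":0,"turn":0,"grip":0},{"dx":0,"dy":0,"dz":0,"turn":0,"grip":0},{"dx":0,"dy":0,"dz":0,"turn":0,"grip":0},{"dx":0,"dy":0,"dz":0,"turn":0,"grip":0}])

```text
clock: 22.75
tool_pos: [0.6025, 0.0206, 0.1036]
eef_rot: [0.133, 0.991, -0.001, -0.002]
contact_force: [-7.3, 1.6, 5.8]
opening: 0.175
```

Run:
```python
from h import *
st=rep(); 
a=lambda p,q:arc(p,q,20)
a(280,252);a(252,224);a(224,196);a(196,168);arc(168,158,8)
```

```text
t 22.75 pos [0.6025 0.0206 0.1036] r 60.1 ang 280.5 F [-7.3  1.6  5.8] Frad -2.3 Ftan(ccw+) -7.1 open 0.175
280 252
(1.4,-0.5), (1.4,-0.4), (1.4,-0.5), (1.4,-0.3), (1.4,-0.4), (1.5,-0.3), (1.4,-0.3), (1.4,-0.2), (1.5,-0.2), (1.5,-0.2), (1.4,-0.1), (1.5,-0.1), (1.4,-0.1), (1.5,0), (1.5,0), (1.4,0), (1.5,0.1), (1.5,0.1), (1.4,0.2), (1.5,0.2)
252 224
(1.4,0.2), (1.5,0.3), (1.4,0.3), (1.5,0.3), (1.4,0.4), (1.4,0.4), (1.4,0.4), (1.4,0.5), (1.4,0.5), (1.3,0.5), (1.4,0.6), (1.3,0.6), (1.3,0.6), (1.3,0.6), (1.3,0.7), (1.3,0.8), (1.3,0.7), (1.2,0.8), (1.2,0.8), (1.2,0.9)
224 196
(1.2,0.9), (1.1,0.9), (1.2,0.9), (1.1,1), (1.1,1), (1,1), (1,1), (1.1,1.1), (0.9,1.1), (1,1.1), (0.9,1.1), (0.9,1.2), (0.9,1.1), (0.8,1.2), (0.9,1.3), (0.7,1.2), (0.8,1.3), (0.7,1.2), (0.7,1.3), (0.7,1.3)
196 168
(0.6,1.3), (0.6,1.4), (0.6,1.3), (0.5,1.4), (0.5,1.4), (0.5,1.4), (0.4,1.4), (0.4,1.4), (0.3,1.4), (0.4,1.4), (0.2,1.5), (0.3,1.4), (0.2,1.5), (0.2,1.4), (0.1,1.5), (0.1,1.4), (0.1,1.5), (0.1,1.5), (0,1.4), (-0.1,1.5)
168 158
(-0.1,1.3), (0,1.3), (-0.2,1.3), (-0.1,1.3), (-0.2,1.3), (-0.2,1.3), (-0.2,1.3), (-0.3,1.3)
```

Held with about 7 N for 0.7 s. Now I turn clockwise.

>>> send_rows(series=[{"dx":1.3,"dy":-0.5,"dz":0,"turn":0,"grip":0},{"dx":1.4,"dy":-0.5,"dz":0,"turn":0,"grip":0},{"dx":1.4,"dy":-0.5,"dz":0,"turn":0,"grip":0},{"dx":1.4,"dy":-0.4,"dz":0,"turn":0,"grip":0},{"dx":1.4,"dy":-0.5,"dz":0,"turn":0,"grip":0},{"dx":1.4,"dy":-0.3,"dz":0,"turn":0,"grip":0},{"dx":1.4,"dy":-0.4,"dz":0,"turn":0,"grip":0},{"dx":1.5,"dy":-0.3,"dz":0,"turn":0,"grip":0},{"dx":1.4,"dy":-0.3,"dz":0,"turn":0,"grip":0},{"dx":1.4,"dy":-0.2,"dz":0,"turn":0,"grip":0}])

```text
clock: 23.75
tool_pos: [0.5904, 0.0206, 0.1037]
eef_rot: [0.133, 0.991, 0.0, 0.0]
contact_force: [1.3, 3.5, -3.1]
opening: 0.176
```

Run:
```python
from h import *
st=rep()
```

```text
t 23.75 pos [0.5904 0.0206 0.1037] r 60.1 ang 268.9 F [ 1.3  3.5 -3.1] Frad -3.7 Ftan(ccw+) 0.9 open 0.176
```

>>> send_rows(series=[{"dx":1.5,"dy":-0.2,"dz":0,"turn":0,"grip":0},{"dx":1.5,"dy":-0.2,"dz":0,"turn":0,"grip":0},{"dx":1.4,"dy":-0.1,"dz":0,"turn":0,"grip":0},{"dx":1.5,"dy":-0.1,"dz":0,"turn":0,"grip":0},{"dx":1.4,"dy":-0.1,"dz":0,"turn":0,"grip":0},{"dx":1.5,"dy":0,"dz":0,"turn":0,"grip":0},{"dx":1.5,"dy":0,"dz":0,"turn":0,"grip":0}])

```text
clock: 24.45
tool_pos: [0.587, 0.0213, 0.104]
eef_rot: [0.134, 0.991, 0.001, 0.007]
contact_force: [15.4, -0.6, -15.0]
opening: 0.173
```

Run:
```python
from h import *
st=rep()
```

```text
t 24.45 pos [0.587  0.0213 0.104 ] r 60.0 ang 265.6 F [ 15.4  -0.6 -15. ] Frad -2.0 Ftan(ccw+) 15.3 open 0.173
```

>>> send_rows(series=[{"dx":0,"dy":0,"dz":0.6,"turn":0,"grip":0},{"dx":0,"dy":0,"dz":0.6,"turn":0,"grip":0}])

```text
clock: 24.65
tool_pos: [0.5862, 0.0214, 0.1037]
eef_rot: [0.134, 0.991, 0.001, 0.006]
contact_force: [10.2, 0.6, -0.3]
opening: 0.172
```

Run:
```python
from h import *
st=rep()
```

```text
t 24.65 pos [0.5862 0.0214 0.1037] r 60.0 ang 264.9 F [10.2  0.6 -0.3] Frad -2.4 Ftan(ccw+) 9.9 open 0.172
```

>>> send_rows(series=[{"dx":1.4,"dy":0,"dz":0,"turn":0,"grip":0},{"dx":1.5,"dy":0.1,"dz":0,"turn":0,"grip":0},{"dx":1.5,"dy":0.1,"dz":0,"turn":0,"grip":0}])

```text
clock: 24.95
tool_pos: [0.5823, 0.0222, 0.1038]
eef_rot: [0.134, 0.991, 0.001, 0.006]
contact_force: [10.5, -0.5, -5.0]
opening: 0.173
```

Run:
```python
from h import *
st=rep()
```

```text
t 24.95 pos [0.5823 0.0222 0.1038] r 60.0 ang 261.0 F [10.5 -0.5 -5. ] Frad -2.1 Ftan(ccw+) 10.3 open 0.173
```

>>> send_rows(series=[{"dx":1.4,"dy":0.2,"dz":0.2,"turn":0,"grip":0},{"dx":1.5,"dy":0.2,"dz":0,"turn":0,"grip":0},{"dx":1.4,"dy":0.2,"dz":0,"turn":0,"grip":0},{"dx":1.5,"dy":0.3,"dz":0,"turn":0,"grip":0},{"dx":1.4,"dy":0.3,"dz":0,"turn":0,"grip":0}])

```text
clock: 25.45
tool_pos: [0.5729, 0.0254, 0.1037]
eef_rot: [0.134, 0.991, 0.0, 0.004]
contact_force: [4.1, -0.1, 2.6]
opening: 0.173
```

Run:
```python
from h import *
st=rep()
```

```text
t 25.45 pos [0.5729 0.0254 0.1037] r 60.1 ang 251.5 F [ 4.1 -0.1  2.6] Frad -1.6 Ftan(ccw+) 3.8 open 0.173
```

>>> send_rows(series=[{"dx":1.5,"dy":0.3,"dz":0,"turn":0,"grip":0},{"dx":1.4,"dy":0.4,"dz":0,"turn":0,"grip":0},{"dx":1.4,"dy":0.4,"dz":0,"turn":0,"grip":0},{"dx":1.4,"dy":0.4,"dz":0,"turn":0,"grip":0},{"dx":1.4,"dy":0.5,"dz":0,"turn":0,"grip":0}])

```text
clock: 25.95
tool_pos: [0.5637, 0.0304, 0.1035]
eef_rot: [0.133, 0.991, -0.0, 0.001]
contact_force: [0.3, 1.5, 9.5]
opening: 0.177
```

Run:
```python
from h import *
st=rep()
```

```text
t 25.95 pos [0.5637 0.0304 0.1035] r 60.1 ang 241.5 F [0.3 1.5 9.5] Frad -1.4 Ftan(ccw+) -0.6 open 0.177
```

>>> send_rows(series=[{"dx":1.4,"dy":0.5,"dz":-0.4,"turn":0,"grip":0},{"dx":1.3,"dy":0.5,"dz":-0.4,"turn":0,"grip":0},{"dx":1.4,"dy":0.6,"dz":0,"turn":0,"grip":0},{"dx":1.3,"dy":0.6,"dz":0,"turn":0,"grip":0},{"dx":1.3,"dy":0.6,"dz":0,"turn":0,"grip":0},{"dx":1.3,"dy":0.6,"dz":0,"turn":0,"grip":0},{"dx":1.3,"dy":0.7,"dz":0,"turn":0,"grip":0},{"dx":1.3,"dy":0.8,"dz":0,"turn":0,"grip":0}])

```text
clock: 26.75
tool_pos: [0.5577, 0.0351, 0.1036]
eef_rot: [0.134, 0.991, -0.001, 0.003]
contact_force: [8.6, -4.7, 1.1]
opening: 0.17
```

Run:
```python
from h import *
st=rep()
```

```text
t 26.75 pos [0.5577 0.0351 0.1036] r 60.1 ang 234.3 F [ 8.6 -4.7  1.1] Frad -2.1 Ftan(ccw+) 9.5 open 0.17
```

>>> send_rows(series=[{"dx":1.3,"dy":0.7,"dz":0.2,"turn":0,"grip":0},{"dx":1.2,"dy":0.8,"dz":0,"turn":0,"grip":0},{"dx":1.2,"dy":0.8,"dz":0,"turn":0,"grip":0},{"dx":1.2,"dy":0.9,"dz":0,"turn":0,"grip":0},{"dx":1.2,"dy":0.9,"dz":0,"turn":0,"grip":0},{"dx":1.1,"dy":0.9,"dz":0,"turn":0,"grip":0}])

```text
clock: 27.35
tool_pos: [0.551, 0.0417, 0.1036]
eef_rot: [0.135, 0.991, -0.001, 0.002]
contact_force: [6.5, -4.8, 6.4]
opening: 0.171
```

Run:
```python
from h import *
st=rep()
```

```text
t 27.35 pos [0.551  0.0417 0.1036] r 60.1 ang 225.3 F [ 6.5 -4.8  6.4] Frad -1.9 Ftan(ccw+) 7.9 open 0.171
```

>>> send_rows(series=[{"dx":1.2,"dy":0.9,"dz":-0.3,"turn":0,"grip":0},{"dx":1.1,"dy":1,"dz":-0.2,"turn":0,"grip":0},{"dx":1.1,"dy":1,"dz":0,"turn":0,"grip":0},{"dx":1,"dy":1,"dz":0,"turn":0,"grip":0},{"dx":1,"dy":1,"dz":0,"turn":0,"grip":0},{"dx":1.1,"dy":1.1,"dz":0,"turn":0,"grip":0},{"dx":0.9,"dy":1.1,"dz":0,"turn":0,"grip":0},{"dx":1,"dy":1.1,"dz":0,"turn":0,"grip":0}])

```text
clock: 28.15
tool_pos: [0.5436, 0.0528, 0.1035]
eef_rot: [0.134, 0.991, -0.001, 0.001]
contact_force: [4.4, -1.4, 5.4]
opening: 0.174
```

Run:
```python
from h import *
st=rep()
```

```text
t 28.15 pos [0.5436 0.0528 0.1035] r 60.2 ang 212.5 F [ 4.4 -1.4  5.4] Frad -3.2 Ftan(ccw+) 3.3 open 0.174
```

>>> send_rows(series=[{"dx":0.9,"dy":1.1,"dz":0,"turn":0,"grip":0},{"dx":0.9,"dy":1.2,"dz":0,"turn":0,"grip":0},{"dx":0.9,"dy":1.1,"dz":0,"turn":0,"grip":0},{"dx":0.8,"dy":1.2,"dz":0,"turn":0,"grip":0},{"dx":0.9,"dy":1.3,"dz":0,"turn":0,"grip":0},{"dx":0.7,"dy":1.2,"dz":0,"turn":0,"grip":0},{"dx":0.8,"dy":1.3,"dz":0,"turn":0,"grip":0},{"dx":0.7,"dy":1.2,"dz":0,"turn":0,"grip":0}])

```text
clock: 28.95
tool_pos: [0.5387, 0.0658, 0.1035]
eef_rot: [0.133, 0.991, -0.0, -0.0]
contact_force: [2.9, -0.3, 6.5]
opening: 0.174
```

Run:
```python
from h import *
st=rep()
```

```text
t 28.95 pos [0.5387 0.0658 0.1035] r 60.2 ang 199.4 F [ 2.9 -0.3  6.5] Frad -2.7 Ftan(ccw+) 1.0 open 0.174
```

>>> send_rows(series=[{"dx":0.7,"dy":1.3,"dz":-0.3,"turn":0,"grip":0},{"dx":0.7,"dy":1.3,"dz":-0.2,"turn":0,"grip":0},{"dx":0.6,"dy":1.3,"dz":0,"turn":0,"grip":0},{"dx":0.6,"dy":1.4,"dz":0,"turn":0,"grip":0},{"dx":0.6,"dy":1.3,"dz":0,"turn":0,"grip":0},{"dx":0.5,"dy":1.4,"dz":0,"turn":0,"grip":0},{"dx":0.5,"dy":1.4,"dz":0,"turn":0,"grip":0},{"dx":0.5,"dy":1.4,"dz":0,"turn":0,"grip":0},{"dx":0.4,"dy":1.4,"dz":0,"turn":0,"grip":0},{"dx":0.4,"dy":1.4,"dz":0,"turn":0,"grip":0}])

```text
clock: 29.95
tool_pos: [0.5372, 0.0741, 0.1037]
eef_rot: [0.135, 0.991, -0.004, -0.0]
contact_force: [4.2, -12.1, 1.8]
opening: 0.171
```

Run:
```python
from h import *
st=rep()
```

```text
t 29.95 pos [0.5372 0.0741 0.1037] r 60.2 ang 191.3 F [  4.2 -12.1   1.8] Frad -2.9 Ftan(ccw+) 12.5 open 0.171
```

>>> send_rows(series=[{"dx":0.3,"dy":1.4,"dz":0,"turn":0,"grip":0},{"dx":0.4,"dy":1.4,"dz":0,"turn":0,"grip":0},{"dx":0.2,"dy":1.5,"dz":0,"turn":0,"grip":0},{"dx":0.3,"dy":1.4,"dz":0,"turn":0,"grip":0},{"dx":0.2,"dy":1.5,"dz":0,"turn":0,"grip":0},{"dx":0.2,"dy":1.4,"dz":0,"turn":0,"grip":0},{"dx":0.1,"dy":1.5,"dz":0,"turn":0,"grip":0}])

```text
clock: 30.65
tool_pos: [0.5371, 0.0863, 0.1036]
eef_rot: [0.135, 0.991, -0.003, -0.001]
contact_force: [2.5, -6.5, 2.9]
opening: 0.174
```

Run:
```python
from h import *
st=rep()
```

```text
t 30.65 pos [0.5371 0.0863 0.1036] r 60.2 ang 179.7 F [ 2.5 -6.5  2.9] Frad -3.1 Ftan(ccw+) 6.2 open 0.174
```

>>> send_rows(series=[{"dx":0.1,"dy":1.4,"dz":0,"turn":0,"grip":0},{"dx":0.1,"dy":1.5,"dz":0,"turn":0,"grip":0},{"dx":0.1,"dy":1.5,"dz":0,"turn":0,"grip":0},{"dx":0,"dy":1.4,"dz":0,"turn":0,"grip":0},{"dx":-0.1,"dy":1.5,"dz":0,"turn":0,"grip":0}])

```text
clock: 31.15
tool_pos: [0.5387, 0.095, 0.1036]
eef_rot: [0.134, 0.991, -0.002, -0.001]
contact_force: [2.5, -4.1, 3.2]
opening: 0.171
```

Run:
```python
from h import *
st=rep()
```

```text
t 31.15 pos [0.5387 0.095  0.1036] r 60.2 ang 171.2 F [ 2.5 -4.1  3.2] Frad -3.4 Ftan(ccw+) 3.3 open 0.171
```

>>> send_rows(series=[{"dx":-0.1,"dy":1.3,"dz":0,"turn":0,"grip":0},{"dx":-0.1,"dy":1.3,"dz":0,"turn":0,"grip":0},{"dx":-0.2,"dy":1.3,"dz":0,"turn":0,"grip":0}])

```text
clock: 31.45
tool_pos: [0.5407, 0.1014, 0.1036]
eef_rot: [0.133, 0.991, -0.0, -0.001]
contact_force: [1.0, -2.9, 0.0]
opening: 0.176
```

Run:
```python
from h import *
st=rep(); k=kn(159.4); print(k); to(*k,.1037)
```

```text
t 31.45 pos [0.5407 0.1014 0.1036] r 60.2 ang 164.9 F [ 1.  -2.9  0. ] Frad -1.9 Ftan(ccw+) 2.3 open 0.176
[0.54312653 0.10660811]
delta tool mm [-0.9  5.7 -0.1]
[[-0.965  0.264 -0.001]
 [ 0.264  0.965 -0.   ]
 [ 0.001 -0.001 -1.   ]]
```

>>> send_rows(series=[{"dx":-0.2,"dy":1.2,"dz":0,"turn":0,"grip":0},{"dx":-0.2,"dy":1.2,"dz":0,"turn":0,"grip":0},{"dx":-0.2,"dy":1.2,"dz":0,"turn":0,"grip":0},{"dx":-0.3,"dy":1.0,"dz":0,"turn":0,"grip":0},{"dx":0,"dy":0,"dz":0,"turn":0,"grip":0},{"dx":0,"dy":0,"dz":0,"turn":0,"grip":0}])

```text
clock: 32.05
tool_pos: [0.5429, 0.1063, 0.1037]
eef_rot: [0.133, 0.991, 0.0, -0.0]
contact_force: [0.9, -0.1, -1.9]
opening: 0.175
```

Run:
```python
from h import *
st=rep(); k=kn(159.4); to(*k,.1037)
```

```text
t 32.05 pos [0.5429 0.1063 0.1037] r 60.1 ang 159.8 F [ 0.9 -0.1 -1.9] Frad -0.9 Ftan(ccw+) -0.2 open 0.175
delta tool mm [-0.1  0.4  0. ]
[[-0.965  0.263 -0.001]
 [ 0.263  0.965  0.001]
 [ 0.001  0.001 -1.   ]]
```

Force-free at 159.8°, the third click. I let go and look at where the disc settles.

>>> send_rows(series=[{"dx":0,"dy":0,"dz":0,"turn":0,"grip":0.3},{"dx":0,"dy":0,"dz":0,"turn":0,"grip":0.5},{"dx":0,"dy":0,"dz":0,"turn":0,"grip":0.5},{"dx":0,"dy":0,"dz":0,"turn":0,"grip":0.5},{"dx":0,"dy":0,"dz":-5,"turn":0,"grip":0.5},{"dx":0,"dy":0,"dz":-15,"turn":0,"grip":0.5},{"dx":0,"dy":0,"dz":-25,"turn":0,"grip":0.5},{"dx":0,"dy":0,"dz":-20,"turn":0,"grip":0.5},{"dx":0,"dy":0,"dz":-5,"turn":0,"grip":0.5},{"dx":0,"dy":0,"dz":0,"turn":0,"grip":0.5}])

```text
clock: 33.05
tool_pos: [0.5438, 0.1057, 0.1746]
eef_rot: [0.133, 0.991, 0.0, 0.001]
contact_force: [0.0, 0.2, -0.4]
opening: 0.504
```

Run:
```python
from h import *
st=rep()
s=snapshot('wrist'); cv2.imwrite('pics/w7.png',cv2.resize(cv2.cvtColor(s['img'],4)[60:310,100:420],None,fx=2.4,fy=2.4))
for r in regions_of(s,'knob_mid'): print(r['score'],r['extent'])
for r in regions_of(s,'read_button'): print('b',r['score'],r['extent'])
s=snapshot('scene')
for t in('knob_mid','read_button'):
  for r in regions_of(s,t)[:2]:
    v,u=np.nonzero(r['pixels']); print(t,r['score'],r['extent'],atz(s,u.mean(),v.mean(),.114 if t[0]=='k' else .09))
cv2.imwrite('pics/s7.png',cv2.resize(cv2.cvtColor(s['img'],4)[120:240,240:400],None,fx=5,fy=5))
```

```text
t 33.05 pos [0.5438 0.1057 0.1746] r 59.0 ang 159.9 F [ 0.   0.2 -0.4] Frad 0.1 Ftan(ccw+) -0.2 open 0.504
0.89 [307.7, 196.2, 335.8, 231.7]
b 0.56 [139.1, 215.1, 166.6, 243.6]
b 0.28 [442.7, 212.4, 510.1, 268.5]
knob_mid 0.47 [317.2, 168.4, 324.7, 185.9] [0.53553285 0.10693587 0.114     ]
read_button 0.38 [258.9, 190.5, 267.3, 199.1] [ 0.53213523 -0.0524252   0.09      ]
```

View pics/w7.png

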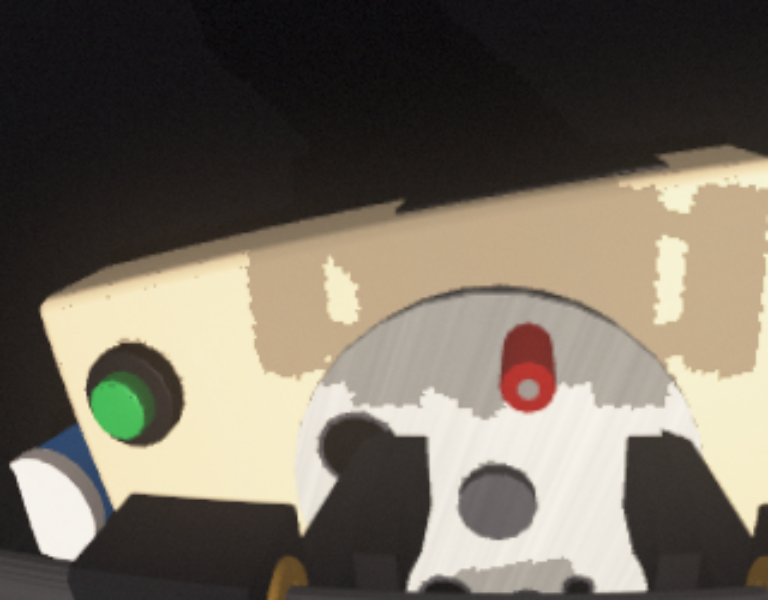

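The knob at crop (529,388), hub at (497,502) and green button at (118,408) are clear of the open fingers.

Run:
```python
from h import *
s=snapshot('wrist')
k=fish(s,320.4,221.7,.132);h=fish(s,100+497/2.4,60+502/2.4,.1);b=fish(s,149.2,230,.09)
c,sn=np.cos(YAW),np.sin(YAW); Rz=np.array([[c,sn],[-sn,c]])
print(k,h,b,'knob rel C',Rz@(k[:2]-C)*1000,'rel hub',Rz@(k[:2]-h[:2])*1000)
# button from top image
s=snapshot('top'); im=s['img']; hsv=cv2.cvtColor(im,cv2.COLOR_RGB2HSV); uu,vv=np.meshgrid(np.arange(640),np.arange(400))
g=((hsv[...,0]>45)&(hsv[...,0]<85)&(hsv[...,1]>100)&(abs(uu-374)<15)&(abs(vv-242)<15)); v,u=np.nonzero(g); print(len(u),u.mean() if len(u) else 0)
if len(u): print('btn top',atz(s,u.mean(),v.mean(),.088), 'depth z',np.median([pix2w(s,a,b_)[2] for a,b_ in zip(u,v)]))
cv2.imwrite('pics/t8.png',cv2.resize(cv2.cvtColor(im,4)[150:280,230:430],None,fx=4,fy=4))
```

```text
[0.54053304 0.10740573 0.132     ] [0.59202445 0.08215912 0.1       ] [ 0.52708946 -0.05008444  0.09      ] knob rel C [-58.81965729  21.6651471 ] rel hub [-53.6033141   20.38237646]
101 373.15841584158414
btn top [ 0.52992939 -0.05305776  0.088     ] depth z 0.09144183969180032
```

View pics/t8.png

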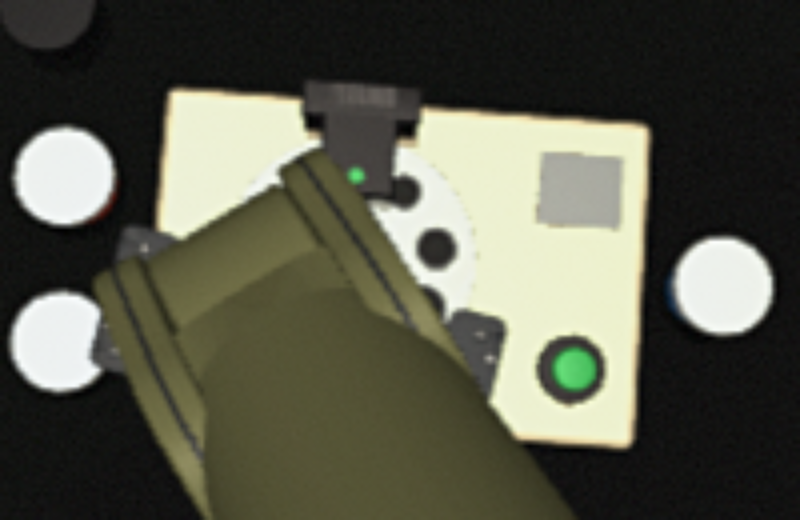

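The knob sits at y≈+51 mm in the photometer frame (21 mm from the axis), which is the third click. The button is at about (0.5295,−0.052) and its top at z≈0.090. I shut the fingers and go over it.

>>> send_rows(series=[{"dx":-1,"dy":-6,"dz":0,"turn":0,"grip":0.2},{"dx":-3,"dy":-15,"dz":0,"turn":0,"grip":0},{"dx":-4,"dy":-20,"dz":0,"turn":0,"grip":0},{"dx":-4,"dy":-25,"dz":0,"turn":0,"grip":0},{"dx":-4,"dy":-25,"dz":0,"turn":0,"grip":0},{"dx":-4,"dy":-25,"dz":0,"turn":0,"grip":0},{"dx":-4,"dy":-20,"dz":10,"turn":0,"grip":0},{"dx":-3,"dy":-14,"dz":15,"turn":0,"grip":0},{"dx":-1,"dy":-6,"dz":15,"turn":0,"grip":0},{"dx":0,"dy":0,"dz":10,"turn":0,"grip":0},{"dx":0,"dy":0,"dz":5,"turn":0,"grip":0},{"dx":0,"dy":0,"dz":0,"turn":0,"grip":0},{"dx":0,"dy":0,"dz":0,"turn":0,"grip":0}])

```text
clock: 34.75
tool_pos: [0.5295, -0.0516, 0.1193]
eef_rot: [0.133, 0.991, 0.0, 0.0]
contact_force: [-0.9, -0.2, 1.3]
opening: 0.006
```

Run:
```python
from h import *
st=rep(); to(.5295,-.052,.092)
s=snapshot('wrist'); cv2.imwrite('pics/w9.png',cv2.resize(cv2.cvtColor(s['img'],4)[150:350,180:460],None,fx=2.8,fy=2.8))
s=snapshot('scene'); cv2.imwrite('pics/s9.png',cv2.resize(cv2.cvtColor(s['img'],4)[130:250,200:360],None,fx=5,fy=5))
```

```text
t 34.75 pos [ 0.5295 -0.0516  0.1193] r 148.3 ang 248.2 F [-0.9 -0.2  1.3] Frad 0.5 Ftan(ccw+) -0.7 open 0.006
delta tool mm [-0.  -0.4 27.3]
[[-0.965  0.263  0.001]
 [ 0.263  0.965  0.   ]
 [-0.001  0.001 -1.   ]]
```

View pics/w9.png

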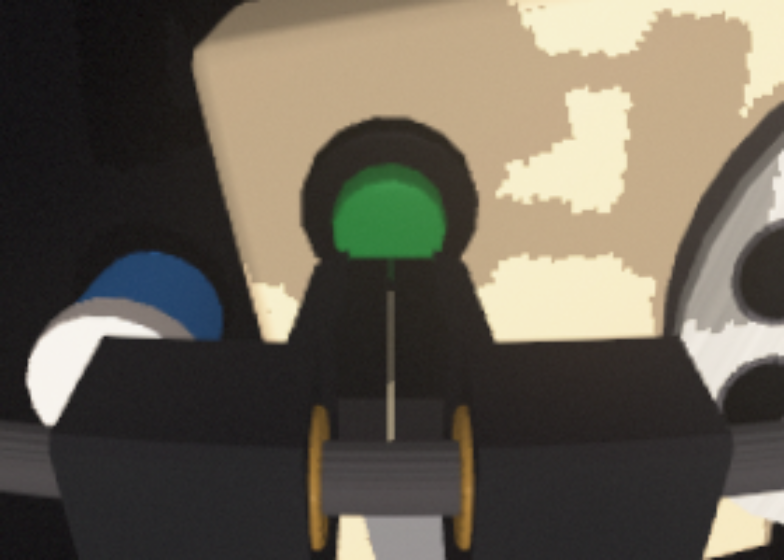

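View pics/s9.png

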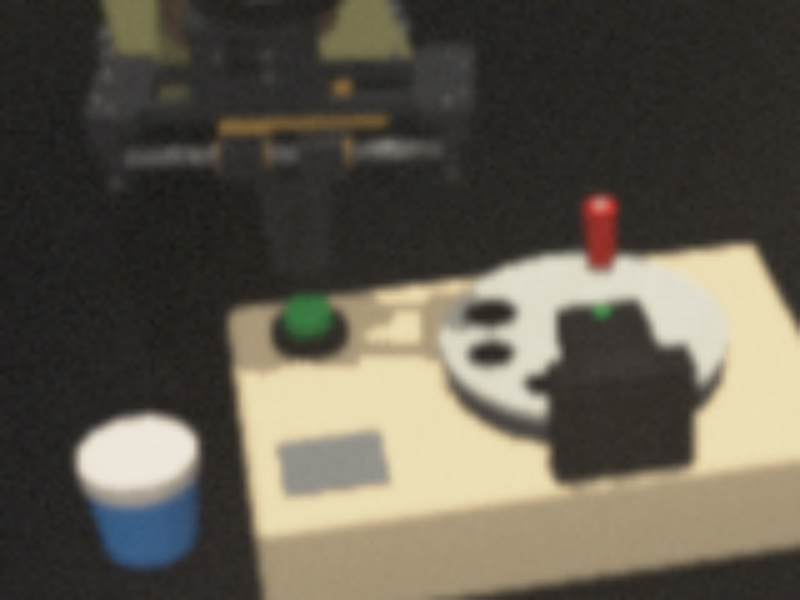

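The tip is centred over the button (column 390), the knob stands in its click, and the blue cup is clear. Descending.

>>> send_rows(series=[{"dx":0,"dy":0,"dz":8,"turn":0,"grip":0},{"dx":0,"dy":0,"dz":8,"turn":0,"grip":0},{"dx":0,"dy":0,"dz":6,"turn":0,"grip":0},{"dx":0,"dy":0,"dz":3,"turn":0,"grip":0},{"dx":0,"dy":0,"dz":2,"turn":0,"grip":0},{"dx":0,"dy":0,"dz":2,"turn":0,"grip":0},{"dx":0,"dy":0,"dz":0,"turn":0,"grip":0}])

```text
clock: 35.55
tool_pos: [0.5288, -0.0522, 0.0898]
eef_rot: [0.133, 0.991, -0.0, -0.0]
contact_force: [-2.1, 1.3, 2.9]
opening: 0.006
```

Run:
```python
from h import *
rep()
```

```text
t 35.55 pos [ 0.5288 -0.0522  0.0898] r 149.1 ang 248.0 F [-2.1  1.3  2.9] Frad -0.2 Ftan(ccw+) -2.5 open 0.006
```

>>> send_rows(series=[{"dx":0,"dy":0,"dz":1,"turn":0,"grip":0},{"dx":0,"dy":0,"dz":1,"turn":0,"grip":0},{"dx":0,"dy":0,"dz":0,"turn":0,"grip":0}])

```text
clock: 35.85
tool_pos: [0.5288, -0.0522, 0.0879]
eef_rot: [0.133, 0.991, -0.0, -0.0]
contact_force: [-3.1, 0.5, 3.5]
opening: 0.006
```

Run:
```python
from h import *
rep()
```

```text
t 35.85 pos [ 0.5288 -0.0522  0.0879] r 149.1 ang 248.0 F [-3.1  0.5  3.5] Frad 1.0 Ftan(ccw+) -3.0 open 0.006
```

>>> send_rows(series=[{"dx":0,"dy":0,"dz":1,"turn":0,"grip":0},{"dx":0,"dy":0,"dz":1,"turn":0,"grip":0},{"dx":0,"dy":0,"dz":0,"turn":0,"grip":0}])

```text
clock: 36.15
tool_pos: [0.5289, -0.0522, 0.0864]
eef_rot: [0.133, 0.991, -0.0, -0.0]
contact_force: [-5.5, 0.6, 9.5]
opening: 0.004
```

Run:
```python
from h import *
rep()
```

```text
t 36.15 pos [ 0.5289 -0.0522  0.0864] r 149.1 ang 248.1 F [-5.5  0.6  9.5] Frad 2.0 Ftan(ccw+) -5.2 open 0.004
```

>>> send_rows(series=[{"dx":0,"dy":0,"dz":1,"turn":0,"grip":0},{"dx":0,"dy":0,"dz":0.6,"turn":0,"grip":0},{"dx":0,"dy":0,"dz":0,"turn":0,"grip":0}])

```text
clock: 36.45
tool_pos: [0.5289, -0.0522, 0.0862]
eef_rot: [0.133, 0.991, -0.0, 0.0]
contact_force: [-6.9, 1.5, 22.8]
opening: 0.008
```

Run:
```python
from h import *
rep()
```

```text
t 36.45 pos [ 0.5289 -0.0522  0.0862] r 149.1 ang 248.1 F [-6.9  1.5 22.8] Frad 1.8 Ftan(ccw+) -6.8 open 0.008
```

Run:
```python
from h import *
s=snapshot('scene'); cv2.imwrite('pics/s10.png',cv2.resize(cv2.cvtColor(s['img'],4)[160:220,230:310],None,fx=8,fy=8))
```

```text
(no output)
```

View pics/s10.png

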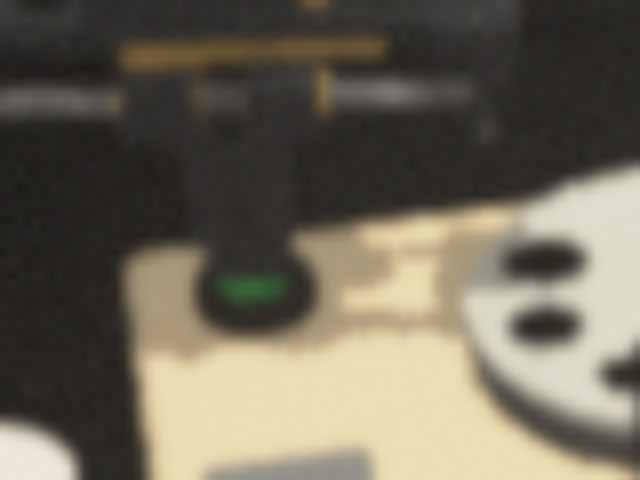

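The button is pressed down: only a thin green strip is left at (250,290), and it bottomed at z=0.086 with a sharp force rise. I retract straight up.

>>> send_rows(series=[{"dx":0,"dy":0,"dz":-3,"turn":0,"grip":0},{"dx":0,"dy":0,"dz":-5,"turn":0,"grip":0},{"dx":0,"dy":0,"dz":-15,"turn":0,"grip":0},{"dx":0,"dy":0,"dz":-30,"turn":0,"grip":0},{"dx":0,"dy":0,"dz":-30,"turn":0,"grip":0},{"dx":0,"dy":0,"dz":-30,"turn":0,"grip":0},{"dx":0,"dy":0,"dz":-15,"turn":0,"grip":0},{"dx":0,"dy":0,"dz":0,"turn":0,"grip":0},{"dx":0,"dy":0,"dz":0,"turn":0,"grip":0}])

```text
clock: 37.4
tool_pos: [0.5296, -0.0525, 0.2119]
eef_rot: [0.133, 0.991, 0.0, 0.0]
contact_force: [0.6, -0.1, -0.8]
opening: 0.007
```

Run:
```python
from h import *
rep()
s=snapshot('wrist'); cv2.imwrite('pics/w11.png',cv2.cvtColor(s['img'],4))
s=snapshot('scene'); cv2.imwrite('pics/s11.png',cv2.resize(cv2.cvtColor(s['img'],4)[150:275,190:460],None,fx=2.9,fy=2.9))
for r in regions_of(s,'knob_mid')[:2]:
    v,u=np.nonzero(r['pixels']); print(r['score'],r['extent'],atz(s,u.mean(),v.mean(),.114))
```

```text
t 37.4 pos [ 0.5296 -0.0525  0.2119] r 149.1 ang 248.4 F [ 0.6 -0.1 -0.8] Frad -0.2 Ftan(ccw+) 0.6 open 0.007
```

View pics/s11.png

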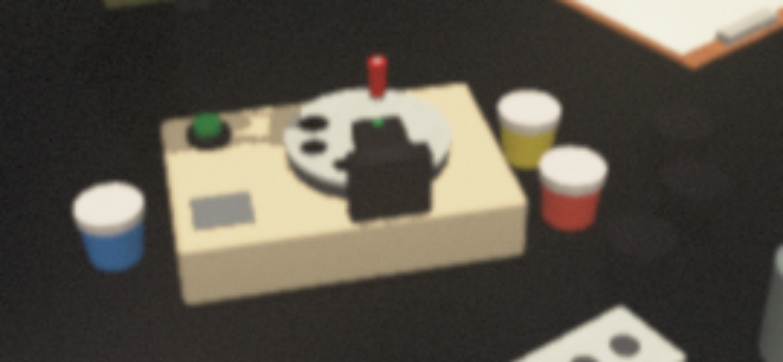

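View pics/w11.png

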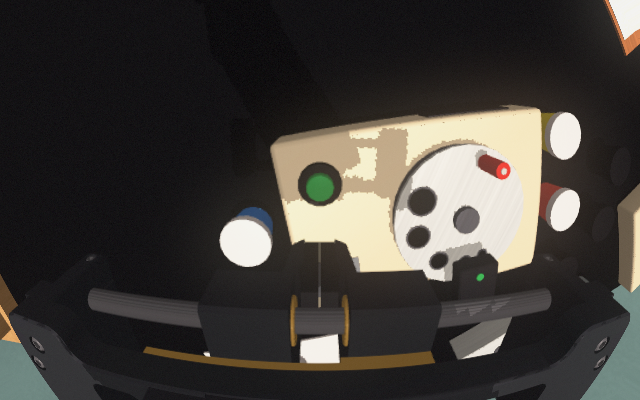

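The knob is still in its click at (377,75), the button is up at (207,124), and all three cups look unmoved. The gripper is clear. I hand in.

```bash
python3 -c "
from plant import *
print(finish_job())"
```

```text
the job is handed in; nothing more can be done
None
```

I turned the disc back to its home stop, set it in the third click, pressed the green button fully and handed the job in at about 37 s of the 72 s. The hand-in gives no verdict.

- **Home stop:** I felt a firm stop at about 280° (my estimate of the knob's angle round the disc's axis, in the photometer's frame). I eased on and held it at 6–7 N for about 0.7 s; no reading at the stop was higher.
- **Third click:** Turning clockwise, I passed two clicks and let go at about 160°, where the knob was free of force. A wrist picture after release put the knob about 20–22 mm to +y of the axis, which is y ≈ 0.051 m in the photometer frame (window 0.0476–0.0546 m).
- **Button:** It was down to its end stop, where the force rose sharply to about 23 N on the fingertips and the picture showed it sunk. It sprang back up when I withdrew.
- **Final state:** The last pictures show the knob still in its click, the button up, and all three cups upright and unmoved by eye. The arm is clear, with contact force near zero.

**Checks that disagreed or failed:**
- The camera views differed by up to about 5 mm, so I corrected the disc's axis by about 1.3 mm from the feel of the knob on its arc.
- Forces at the clicks read 9–15 N at the knob, above the stated 3–10 N. I put this down to the arm straining vertically on the knob and to friction.
- The trained network found no knob in the last scene picture, so I judged the knob's final position by eye there.

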